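# Refill the bath-salt dispenser and hold its sprung gate dial at the third click

### The arm

A 6-joint arm with a two-finger parallel gripper is mounted at the origin on the work surface. World frame = base frame: x ahead of the robot, y to its left, z up, the work surface at z = 0. Lengths are in mm, angles in rad, forces in N, time in s.
With the tool pointing down it reaches from about 350 to 800 mm from the base axis. Payload 7.3 kg.
Tool frame: the origin (TCP) lies midway between the tips of the shut fingers; the grasp point (between the pads) lies 19 mm behind it; z points along the fingers, y is the direction in which the jaws open and shut (so a half turn about z gives the same grasp; the last joint's range is limited). The gripper opens to 85 mm and grips with 20 to 120 N. Pads are 22 mm wide; open, the fingers measure 114 mm over their backs; the gripper's body (76 mm by 85 mm) begins 54 mm behind the grasp point. The pads swing forward as they close: fully open they stand 13 mm farther back than shut.
Start: joints at [-1.464, 0.342, 1.524, -0, 1.275, -0.146], TCP at [131.333, -508.329, 206.122] pointing down, gripper open.
Joint ranges: [-2.53, 2.53], [-0.77, 2.02], [0.04, 2.7], [-1, 4.14], [0.28, 2.66], [-3.11, 3.11]. Speed limits (rad/s): [2.57, 2.57, 3.14, 3.14, 3.14, 3.14].

### API

Orientations are given as a unit quaternion [x, y, z, w].
In Python, from plant import manip, snapshot gives the robot as it stands. The module is installed in compiled form; this text tells all that it offers.
- The arm moves only by the shell command python3 -m pendant 'ROWS' [FORCE]. ROWS is JSON, one flat list of numbers, 5 for each row, row after row: the finger opening in mm, from 0 to 85.4, then the shift along the world's x, y, z in mm, then the turn about the world's z in rad. In form: [gripper, dx, dy, dz, roll, gripper, dx, dy, dz, roll, ...]. A call has exactly 8 rows; each row shifts and turns the pose as measured when the row begins; what a row does not reach is not made up. A row lasts 1/12 s, in which the tool goes at most 41.7 mm and 7.16 degrees, less where a joint would pass 70% of its speed; a pose out of reach is approached as far as the arm can. A call is refused whole if a number of a shift passes 41.7 or a number of a turn 0.125, either way. A call with a gripper value outside its range is refused whole. The fingers move at their own pace and stop on an object; FORCE is the grip in N (left out, the last holds). Time passes only in rows, so rows that do not move let the fingers close, or fill a call up. It gives the time, the measured TCP pose, the force and the opening at its end, in the units of the state.
- manip.read_state(): the state, without advancing time (a new reading comes with each control period).
- snapshot(name): name is "scene" or "side" or "wrist"; returns a dict with "frame" (400x640x3 uint8, blue, green, red), "camera_matrix" (3x3 intrinsics, pixels), "origin" and "attitude" of the camera in the world. Camera axes: x right, y down, z forward; pixel columns grow to the right and rows downward; lengths in mm; the calibration is good to about 2 mm. A picture is of the moment at which its call begins. There is no depth.
- manip.job_done(): hands the job in, once; it reports no verdict.
The state is a dict: "time_s": time; "qpos": joint angles; "joint_vel": joint speeds; "joint_efforts": joint torques, N m; "ee_pos": TCP position; "tool_rot": TCP orientation; "wrist_force": force on the tool from outside, world axes, zero at the start; "torque": the same for the moment, N m; "gripper_width": finger opening in mm.
Only numpy, scipy, OpenCV 4.12 (cv2) and the standard library are available. Lean on these libraries where they do the work, as an engineer would, in place of code of your own. Each camera call takes 0.05 s, during which the arm holds its last target.

### The job

The bath-salt dispenser has run empty: tip all five salt lumps from the wooden scoop into its funnel, then lay the empty scoop back down flat on the counter and let go of it. Then take the blue gate dial and turn it clockwise past its first two clicks to the third, fully open one, so that all the lumps drop through into the narrow jar underneath, and finish while still holding the dial there against its spring. Leave the jar in its place and do not knock the other things on the counter about.

Things in the scene. Friction and masses are not known exactly. Their poses are not given: they have to be found in the camera images.
- scoop_grip (a point): Mid-point to grip on the level handle of a wooden scoop lying on the counter: 30 mm above the underside, 38 mm behind the bowl's back wall, 54 mm before the handle's end. Handle flat-sided with rounded edges, 12 mm wide, 18 mm tall. Axes: +x along the handle to the pouring lip, z up.
- scoop_lip (a point): Middle of the scoop's open front pouring edge, 137 mm ahead of scoop_grip along +x, 9 mm above the underside. The last 25 mm of the bowl's floor rises 12 degrees to it: the lumps stay in while the scoop is level and roll out over it when it is tipped nose-down about 55 degrees.
- scoop: The whole scoop, 0.11 kg, holding five pink lumps (0.06 kg). Bowl flat-bottomed, open-topped, 99 mm long to the lip, 60 mm wide at the back and 84 mm at the lip, walls 36 mm high (26 mm beside the lip). Origin under the bowl at the underside, 82 mm ahead of scoop_grip and 55 mm behind the lip; +x to the lip, z up.
- funnel_mouth (a point): Centre of the mouth of the round steel funnel on the bath-salt dispenser (a white two-post stand fixed to the counter), 190 mm above the counter: 108 mm wide at the rim, narrowing at about 60 degrees to a 44 mm throat 55 mm lower, shut below by the gate plate; the jar is straight below. Axes: -y points to the dial, whose axis is 90 mm away; z up.
- dial_grip (a point): On the upright axis of the blue gate dial beside the funnel, at the height to grip it, 224 mm above the counter, higher than the funnel's rim. A straight grip bar, 46 mm long, 12 mm thick, top 16 mm above this point, stands on a round 48 mm skirt whose top is 22 mm below this point. Axes turn with the dial: x along the bar (white pointer line at -x), z up.
- gate_dial (a joint): Dial angle, rad: 0 shut, growing clockwise seen from above. Clicks at 0.40 (narrow slot), 0.80 (wider slot), 1.20 (third: gate fully open); stop at 1.28. The lumps pass only near the third click. A spring turns it right back to shut when let go: 0.09 N m at the start, 0.17 N m at the third click, and up to 0.08 N m more over each click.
- jar_mouth (a point): Centre of the mouth of the narrow glass jar that stands loose under the gate inside a 5 mm high locating lip on the dispenser's base, right below the funnel: 52 mm outside, 47 mm inside, 88 mm tall, mouth 100 mm above the counter. Leave it where it is.
- salt1: Salt lump 1 of 5: a chunky pink bath-salt piece, 22 mm long and 18 mm thick, 12 g; origin at its centre. It starts in the scoop.
- salt2: Salt lump 2 of 5: a chunky pink bath-salt piece, 22 mm long and 18 mm thick, 12 g; origin at its centre. It starts in the scoop.
- salt3: Salt lump 3 of 5: a chunky pink bath-salt piece, 22 mm long and 18 mm thick, 12 g; origin at its centre. It starts in the scoop.
- salt4: Salt lump 4 of 5: a chunky pink bath-salt piece, 22 mm long and 18 mm thick, 12 g; origin at its centre. It starts in the scoop.
- salt5: Salt lump 5 of 5: a chunky pink bath-salt piece, 22 mm long and 18 mm thick, 12 g; origin at its centre. It starts in the scoop.
- denture_case: Pink denture case, 89 x 82 mm, 45 mm high, on the counter's far side; origin under its centre. Bystander.
- pill_organiser: Blue seven-lid pill organiser, 158 mm along its y, 40 mm wide, 24 mm high, on the counter's far side; origin under its centre. Bystander.
- magnifier: Chrome magnifier lying flat, 100 mm ring and 105 mm handle to its -x, 12 mm thick, far left on the counter; origin under the ring's centre. Bystander.
- brush_cup: Green toothbrush cup, 74 mm wide, 100 mm high, brushes up to 185 mm, on a 154 mm turntable tray at the near right; origin under its centre. Bystander.
Not all that is in view belongs to the job. Of the things that look like the part that bears jar_mouth, the larger one is meant. What is shaped like the scoop but yellow is not meant.

How it is judged:
By the outcome, as a careful person would: the job done as asked, in the order asked, and still so for the second after the job is handed in, while the arm keeps its last pose, push and grip.
It also fails if it takes over 69 s, if anything falls off the work surface, if the arm or the gripper's body presses on something with over 40 N, if the wrist force passes 120 N, or if a joint passes its speed limit or range.

## Working session

There is one attempt and no reset: what is moved stays moved. The work goes in short steps, Python scripts to look and compute and a shell command to move; the robot and the scene stay as the last step left them, time stands still between calls to the robot, and variables do not carry over. Pictures are saved under pics/ and viewed, and the job is handed in when it is done.

```bash
mkdir -p pics; python3 - <<'E'
from plant import manip, snapshot
import cv2,json
s=manip.read_state(); print(s)
for n in ["scene","side","wrist"]:
    d=snapshot(n); cv2.imwrite(f"pics/{n}0.png",d["frame"]); print(n,d["camera_matrix"],d["origin"],d["attitude"])
E
```

```text
{'time_s': 0.0, 'qpos': array([-1.46404740e+00,  3.42733325e-01,  1.52504520e+00,  1.77348747e-05,
        1.27540542e+00, -1.46008044e-01]), 'joint_vel': array([ 0.00061795, -0.00044867,  0.00033541,  0.00091888, -0.00021534,
        0.0009943 ]), 'joint_efforts': array([-1.50599128e-03, -4.33675826e+01, -2.46011996e+01, -2.85601727e-04,
        7.77632813e-03,  2.69977704e-05]), 'ee_pos': array([ 131.26313688, -507.85626489,  205.4106609 ]), 'tool_rot': array([ 9.92024875e-01,  1.26039736e-01,  2.40967935e-05, -7.95322793e-04]), 'wrist_force': array([ 0.32164373, -0.20486682, -0.36472321]), 'torque': array([ 0.00606964,  0.0137294 , -0.02714134]), 'gripper_width': 85.50593617153882}
scene [[416.64467044   0.         319.60911995]
 [  0.         416.64467044 199.23703831]
 [  0.           0.           1.        ]] [1162.36890366   79.76614709  932.40463353] [ 0.60189254  0.71844953 -0.2644356  -0.22722117]
side [[498.77722652   0.         310.42283999]
 [  0.         498.77722652 201.48788844]
 [  0.           0.           1.        ]] [-61.52383933 975.33467146 845.68042621] [-0.23175867  0.8356204  -0.48271392  0.12253056]
wrist [[279.38071445   0.         319.21279715]
 [  0.         279.38071445 196.3786799 ]
 [  0.           0.           1.        ]] [ 199.1926388  -491.23433192  373.39239594] [ 0.78293581 -0.60587703 -0.08711327  0.11106678]
```

View pics/scene0.png

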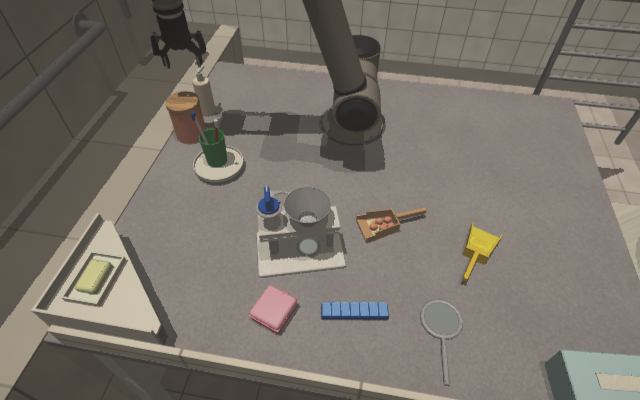

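View pics/side0.png

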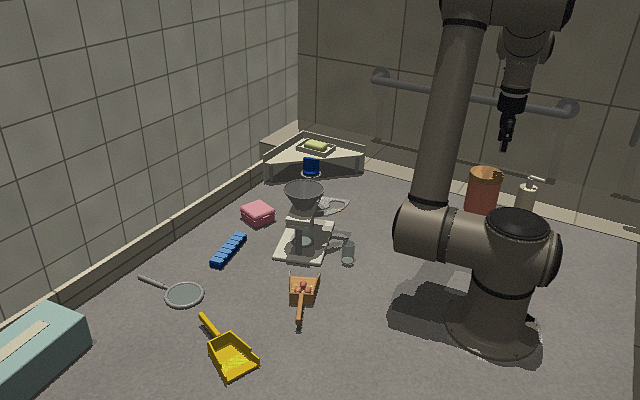

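View pics/wrist0.png

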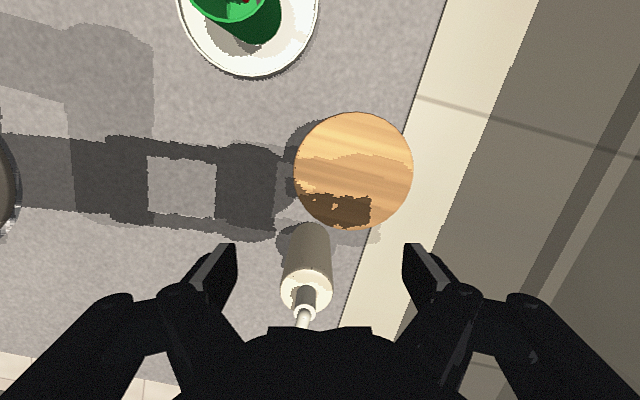

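```bash
cat > h.py <<'E'
import numpy as np,cv2
from scipy.spatial.transform import Rotation as R
from plant import manip, snapshot
def ray(d,px):
    K=d["camera_matrix"];v=np.linalg.inv(K)@[px[0],px[1],1.]
    return np.array(d["origin"]),R.from_quat(d["attitude"]).apply(v)
def onz(d,px,z):
    o,v=ray(d,px);return o+v*(z-o[2])/v[2]
def two(d1,p1,d2,p2):
    o1,v1=ray(d1,p1);o2,v2=ray(d2,p2);v1/=np.linalg.norm(v1);v2/=np.linalg.norm(v2)
    t=np.linalg.lstsq(np.c_[v1,-v2],o2-o1,rcond=None)[0]
    a=o1+t[0]*v1;b=o2+t[1]*v2;return (a+b)/2,np.linalg.norm(a-b)
def proj(d,P):
    c=R.from_quat(d["attitude"]).inv().apply(np.array(P)-d["origin"]);q=d["camera_matrix"]@c;return q[:2]/q[2]
def crop(d,x0,y0,w,h,s,name):
    cv2.imwrite(name,cv2.resize(d["frame"][y0:y0+h,x0:x0+w],None,fx=s,fy=s,interpolation=cv2.INTER_CUBIC))
E
python3 - <<'E'
from h import *
d=snapshot("scene");crop(d,240,170,200,110,4,"pics/s1.png")
d=snapshot("side");crop(d,260,140,120,190,3,"pics/s2.png")
E
```

```text
(no output)
```

View pics/s1.png

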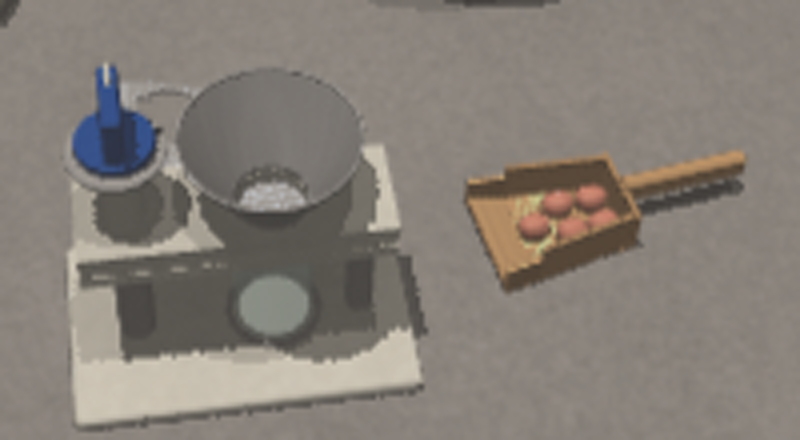

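View pics/s2.png

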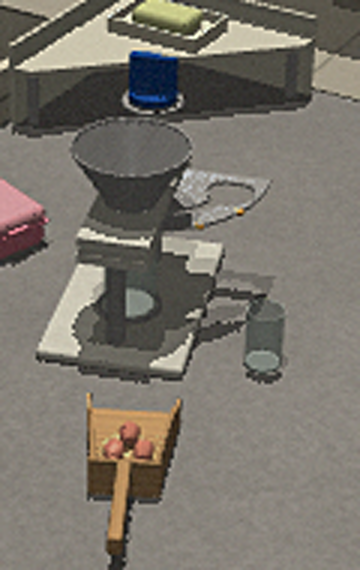

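```bash
python3 - <<'E'
from h import *
d=snapshot("scene");s=snapshot("side")
P=lambda c:(240+c[0]/4,170+c[1]/4)
Q=lambda c:(260+c[0]/3,140+c[1]/3)
np.set_printoptions(precision=1,suppress=True)
for n,c,z in [("funnel",(269.5,141),190),("rimL",(177,141),190),("rimR",(362,141),190),("skirt",(115,142),202),("bartop_near",(106,66),240),("hend",(741,158),39),("hjoin",(626,183),39),("lipL",(470,183),25),("lipR",(508,290),9),("lipRt",(503,283),26)]:
    print(n,onz(d,P(c),z))
for n,c,z in [("funnel",(132,150),190),("hend",(114,549),39),("hjoin",(124,462),39),("skirt",(153,102),202),("glass",(265,305),60)]:
    print("side",n,onz(s,Q(c),z))
print(two(d,P((269.5,141)),s,Q((132,150))))
print(two(d,P((741,158)),s,Q((116,545))))
E
```

```text
funnel [553.2 -49.4 190. ]
rimL [ 562.8 -102.3  190. ]
rimR [543.6   3.5 190. ]
skirt [ 579.5 -134.   202. ]
bartop_near [ 556.6 -141.8  240. ]
hend [385.8 249.7  39. ]
hjoin [422.4 172.1  39. ]
lipL [430.3  66.4  25. ]
lipR [504.3 101.8   9. ]
lipRt [511.4  97.6  26. ]
side funnel [542.1 -44.5 190. ]
side hend [372.4 260.5  39. ]
side hjoin [417.2 172.1  39. ]
side skirt [ 562.4 -116.5  202. ]
side glass [407.2 -60.2  60. ]
(array([547.3, -51.4, 184.3]), np.float64(2.5251912375726646))
(array([377.9, 250.4,  31.2]), np.float64(2.383058026413468))
```

The scene view shows the scoop at about (380,225), its handle pointing right to (426,210). The funnel is at (307,205) and the dial at (269,205). I'll swing round the base at a safe height and measure again with the wrist camera.

```bash
python3 -m pendant '[60,32,22,14,0.125, 60,32,22,14,0.125, 60,32,22,14,0.125, 60,32,22,14,0.125, 60,32,22,14,0.125, 60,32,22,14,0.125, 60,32,22,14,0.125, 60,32,22,14,0.125]' 120
```

```text
time_s: 1.02
ee_pos: [384.8, -329.0, 316.8]
tool_rot: [0.81, 0.586, -0.002, -0.002]
wrist_force: [1.5, -1.0, -0.1]
gripper_width: 59.7
```

```bash
python3 -m pendant '[60,15,37,0,0.095, 60,15,37,0,0.095, 60,15,37,0,0.095, 60,15,37,0,0.095, 60,10,38,0,0.095, 60,5,38,0,0.095, 60,0,38,0,0.095, 60,-5,38,0,0.095]' && python3 -m pendant '[60,-20,34,0,0, 60,-20,34,0,0, 60,-20,34,0,0, 60,-20,34,0,0, 60,0,0,-30,0, 60,0,0,-30,0, 60,0,0,-10,0, 60,0,0,0,0]'
python3 - <<'E'
from h import *
d=snapshot("wrist");cv2.imwrite("pics/w1.png",d["frame"])
s=manip.read_state();print(s["ee_pos"],s["tool_rot"],s["qpos"],s["time_s"])
E
```

```text
time_s: 1.68
ee_pos: [462.9, -17.0, 318.8]
tool_rot: [0.517, 0.856, -0.001, 0.002]
wrist_force: [0.6, -0.1, 0.2]
gripper_width: 59.9
time_s: 2.35
ee_pos: [375.5, 134.5, 247.9]
tool_rot: [0.508, 0.861, 0.003, 0.004]
wrist_force: [-0.4, -0.0, 0.5]
gripper_width: 60.1
[375.83995221 134.38637222 248.66040667] [0.50803834 0.8613201  0.00318015 0.00382421] [ 1.50711141e-01  6.47836666e-02  1.76086019e+00  1.03894566e-04
  1.30600181e+00 -3.54285707e-01] 2.4
```

View pics/w1.png

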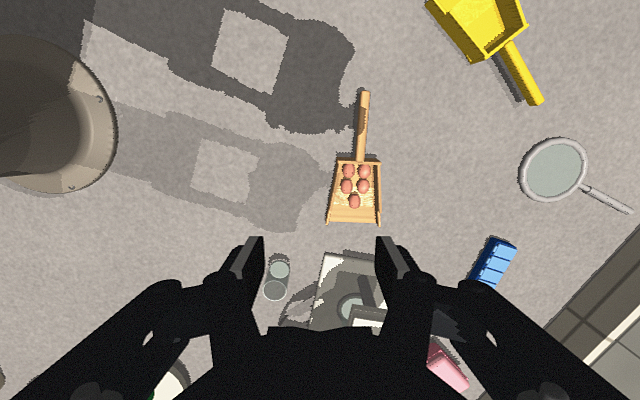

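```bash
python3 - <<'E'
from h import *
np.set_printoptions(precision=1,suppress=True)
d=snapshot("wrist")
e=onz(d,(364,91),39);j=onz(d,(361,161),39)
l=(onz(d,(327.5,223),12)+onz(d,(380,226),12))/2
print(e,j,l, np.linalg.norm(e-j),np.linalg.norm(l[:2]-j[:2]))
dr=(l-e)[:2];dr/=np.linalg.norm(dr);print(dr,np.degrees(np.arctan2(dr[1],dr[0])))
g=l[:2]-137*dr;print("grip",g, "from end", e[:2]+54*dr)
s=manip.read_state();m=R.from_quat(s["tool_rot"]).as_matrix();print(m[:,1],np.degrees(np.arctan2(m[1,1],m[0,1])),m[:,2])
E
```

```text
[378.2 249.3  39. ] [421.4 171.2  39. ] [469.3  79.1  12. ] 89.27631015124787 103.77953691493755
[ 0.5 -0.9] -61.835712423027246
grip [404.7 199.9] from end [403.7 201.7]
[0.9 0.5 0. ] 28.894352901759678 [ 0.  0. -1.]
```

```bash
python3 -m pendant '[45,3,15,-37,-0.012, 45,3,15,-37,0, 45,3,15,-37,0, 45,3,15,-37,0, 45,3,15,-35,0, 45,2,12,-25,0, 45,0,0,-12,0, 45,0,0,0,0]'
python3 - <<'E'
from h import *
d=snapshot("wrist");cv2.imwrite("pics/w2.png",d["frame"])
d=snapshot("side");crop(d,230,170,160,160,4,"pics/s3.png")
s=manip.read_state();print(s["ee_pos"],s["tool_rot"],s["qpos"],s["time_s"])
E
```

```text
time_s: 3.12
ee_pos: [407.9, 224.7, 32.0]
tool_rot: [0.517, 0.855, 0.014, 0.016]
wrist_force: [0.7, 0.6, 0.3]
gripper_width: 45.4
[409.23420028 224.79993957  34.31357962] [0.51766749 0.85526483 0.01543567 0.01744094] [ 0.34351807  0.44464164  1.93717426 -0.01156508  0.71384375 -0.13013737] 3.2167
```

View pics/w2.png

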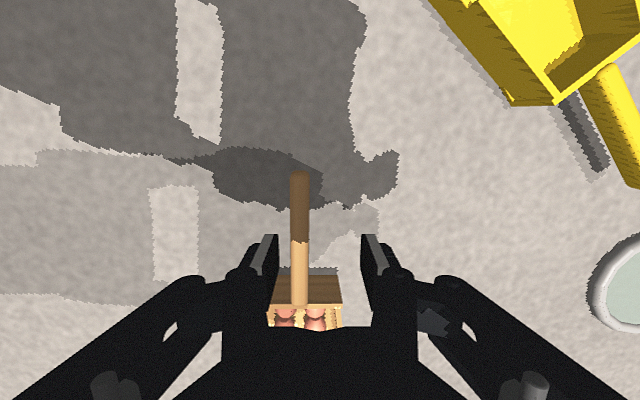

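View pics/s3.png

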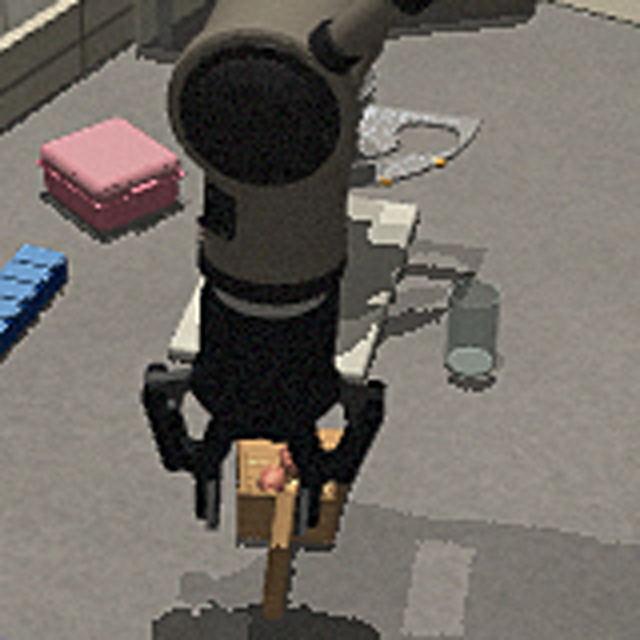

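```bash
python3 -m pendant '[40,-4,-0.5,-1,0, 40,-4,-0.5,-2,0, 40,-4,-0.5,-3,0, 40,-3,-0.5,-4,0, 40,-2,-0.5,-4,0, 40,0,0,-4,0, 40,0,0,-2,0, 40,0,0,0,0]'
python3 - <<'E'
from h import *
np.set_printoptions(precision=3,suppress=True)
d=snapshot("wrist");cv2.imwrite("pics/w3.png",d["frame"])
s=manip.read_state();print(s["ee_pos"],R.from_quat(s["tool_rot"]).as_matrix(),s["wrist_force"],s["time_s"])
E
```

```text
time_s: 3.88
ee_pos: [395.1, 221.9, 19.2]
tool_rot: [0.519, 0.854, 0.02, 0.022]
wrist_force: [0.7, 0.2, 0.6]
gripper_width: 39.9
[395.221 221.952  19.307] [[-0.461  0.886  0.058]
 [ 0.887  0.461  0.013]
 [-0.016  0.058 -0.998]] [0.607 0.015 0.754] 3.9333
```

View pics/w3.png

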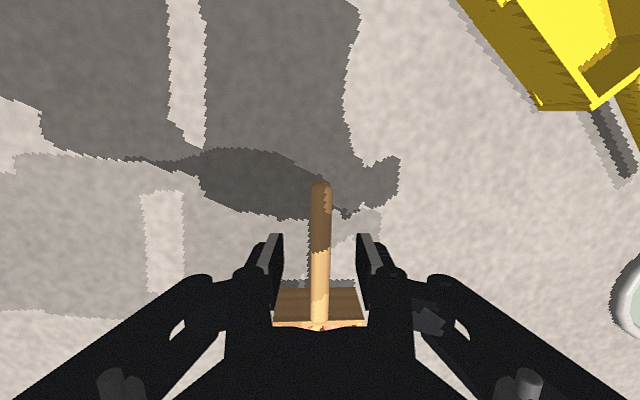

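```bash
python3 -m pendant '[40,0,0,-3,0, 40,0,0,-2,0, 4,0,0,0,0, 4,0,0,0,0, 4,0,0,0,0, 4,0,0,0,0, 4,0,0,0,0, 4,0,0,0,0]' 80
python3 - <<'E'
from h import *
np.set_printoptions(precision=3,suppress=True)
d=snapshot("wrist");cv2.imwrite("pics/w4.png",d["frame"])
s=manip.read_state();print(s["ee_pos"],R.from_quat(s["tool_rot"]).as_matrix(),s["wrist_force"],s["torque"],s["gripper_width"],s["time_s"])
E
```

```text
time_s: 4.6
ee_pos: [395.9, 222.1, 13.9]
tool_rot: [0.519, 0.854, 0.021, 0.022]
wrist_force: [0.4, -1.1, 0.1]
gripper_width: 4.0
[395.838 222.12   13.87 ] [[-0.461  0.886  0.059]
 [ 0.887  0.461  0.013]
 [-0.016  0.058 -0.998]] [0.096 0.184 0.119] [-0.051  0.044 -0.077] 3.9149534536773247 4.65
```

View pics/w4.png

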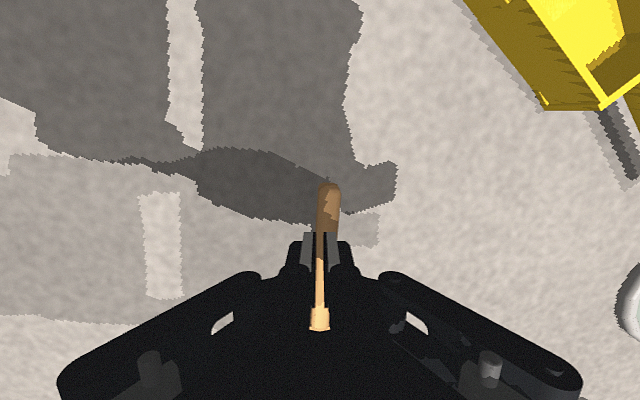

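```bash
python3 - <<'E'
from h import *
d=snapshot("side");crop(d,250,210,110,100,6,"pics/s4.png")
d=snapshot("scene");crop(d,350,150,130,100,6,"pics/s5.png")
d=snapshot("wrist");crop(d,250,160,140,110,5,"pics/s6.png")
E
```

```text
(no output)
```

View pics/s4.png

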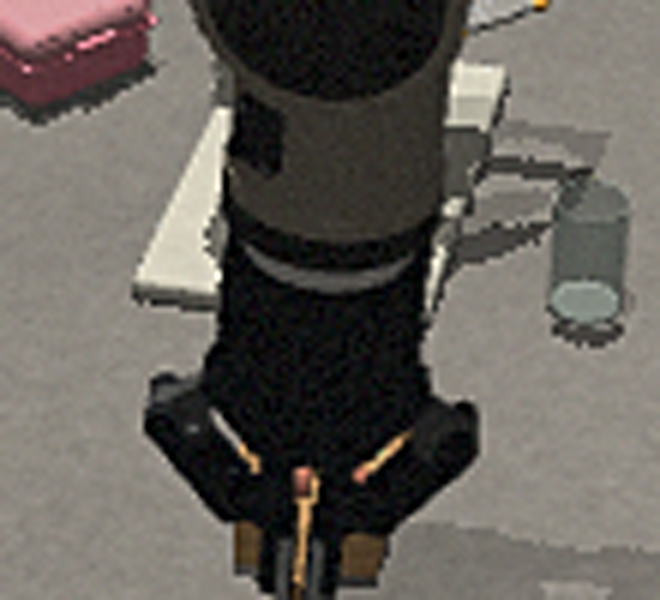

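View pics/s5.png

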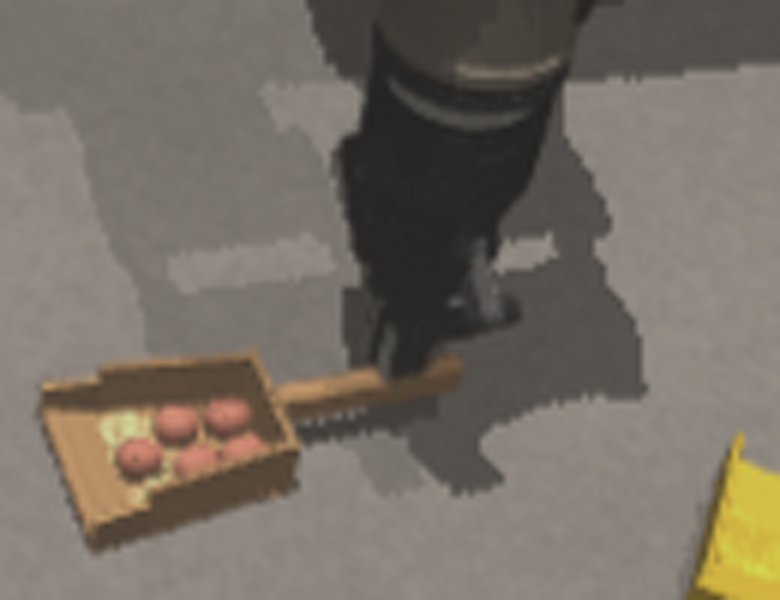

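View pics/s6.png

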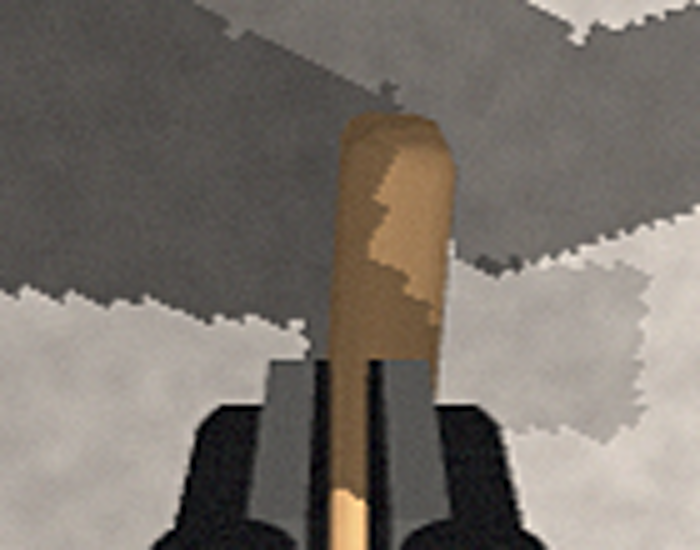

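```bash
python3 - <<'E'
from h import *
np.set_printoptions(precision=1,suppress=True)
s=manip.read_state();m=R.from_quat(s["tool_rot"]).as_matrix();p=s["ee_pos"]
for n in["wrist","scene","side"]:
    d=snapshot(n)
    for b in(0,-10,-19,-30,-54): print(n,b,proj(d,p+m[:,2]*b))
    e=[378.2,249.3,39];print("end",proj(d,e),proj(d,[404,201,39]),proj(d,[404,201,21]),d["origin"])
E
```

```text
wrist 0 [321.  228.8]
wrist -10 [321.1 235.2]
wrist -19 [321.2 241.6]
wrist -30 [321.4 250.3]
wrist -54 [321.8 274.5]
end [318.3 192. ] [319.4 281.8] [317.8 265.5] [352.3 282.3 180.3]
scene 0 [413.5 216.5]
scene -10 [414.1 214.2]
scene -19 [414.7 212. ]
scene -30 [415.3 209.3]
scene -54 [416.8 203.3]
end [425.1 207.4] [407.4 212.1] [406.3 216.1] [1162.4   79.8  932.4]
side 0 [298.  317.3]
side -10 [298.2 314.2]
side -19 [298.5 311.4]
side -30 [298.8 307.9]
side -54 [299.4 300.2]
end [298.4 319.1] [299.8 302.8] [299.7 308.5] [-61.5 975.3 845.7]
```

```bash
python3 - <<'E'
from h import *
d=snapshot("side");crop(d,270,270,70,70,8,"pics/s7.png")
d=snapshot("scene");crop(d,390,190,60,40,12,"pics/s8.png")
E
```

```text
(no output)
```

View pics/s7.png

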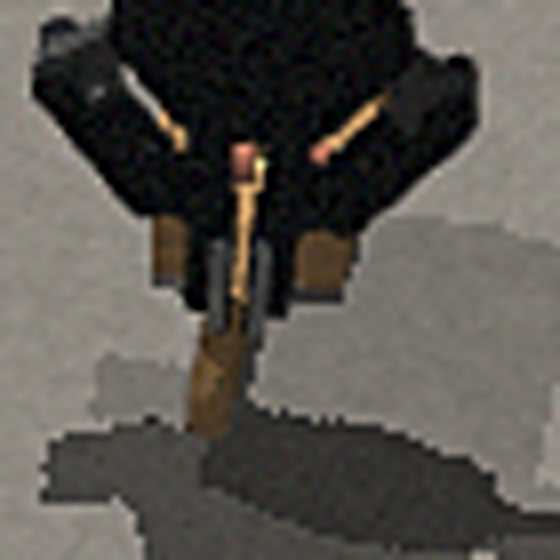

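View pics/s8.png

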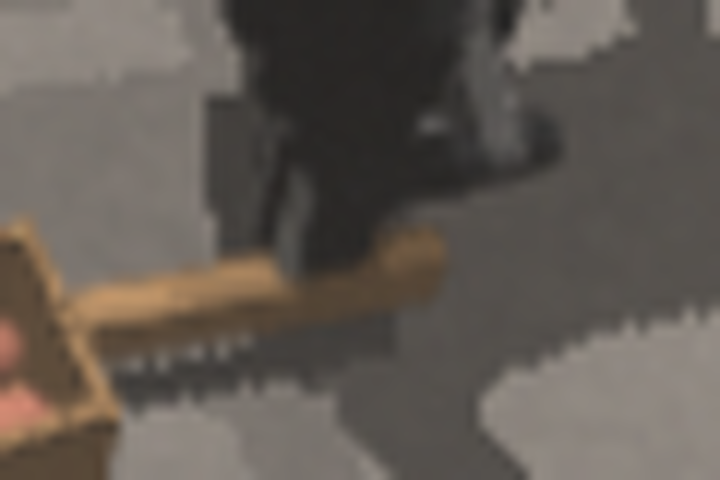

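```bash
python3 -m pendant '[30,0,0,2,0, 30,0,0,2,0, 30,0,0,2,0, 30,0,0,0,0, 30,0,0,0,0, 30,0,0,0,0, 30,0,0,0,0, 30,0,0,0,0]' 80
python3 - <<'E'
from h import *
np.set_printoptions(precision=3,suppress=True)
d=snapshot("wrist");cv2.imwrite("pics/w5.png",d["frame"]);crop(d,240,160,160,140,5,"pics/w5c.png")
d=snapshot("side");crop(d,270,270,70,70,8,"pics/s9.png")
s=manip.read_state();p=s["ee_pos"];m=R.from_quat(s["tool_rot"]).as_matrix();print(p,m,s["wrist_force"],s["torque"],s["gripper_width"],s["time_s"])
d=snapshot("wrist");print(proj(d,p),proj(d,p+10*m[:,1]),proj(d,p+10*m[:,0]))
E
```

```text
time_s: 5.72
ee_pos: [395.9, 222.2, 20.5]
tool_rot: [0.519, 0.854, 0.021, 0.022]
wrist_force: [0.4, -0.6, -0.7]
gripper_width: 30.2
[395.869 222.233  20.421] [[-0.461  0.886  0.059]
 [ 0.887  0.461  0.013]
 [-0.016  0.058 -0.998]] [ 0.455 -0.464 -0.185] [-0.027  0.014  0.007] 30.188127161178386 5.8167
[320.986 228.826] [336.417 228.83 ] [321.021 214.286]
```

View pics/w5c.png

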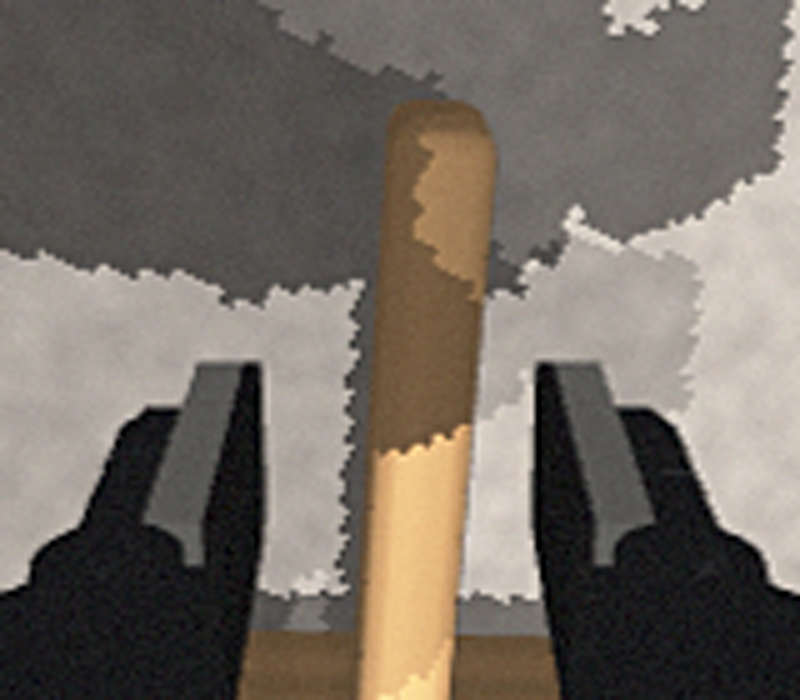

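View pics/s9.png

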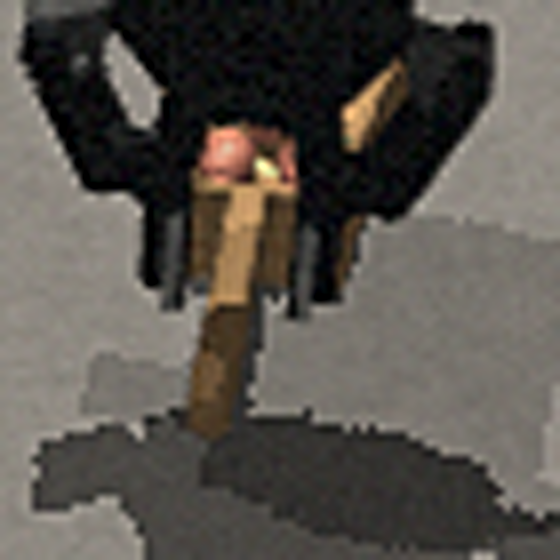

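```bash
python3 -m pendant '[30,1.1,0.6,-3,0, 30,1.1,0.6,-3,0, 30,0,0,-3,0, 30,0,0,-3,0, 30,0,0,-2,0, 30,0,0,-1,0, 30,0,0,-1,0, 30,0,0,0,0]' 80
python3 - <<'E'
from h import *
np.set_printoptions(precision=3,suppress=True)
d=snapshot("wrist");crop(d,240,160,160,140,5,"pics/w6c.png")
d=snapshot("scene");crop(d,390,190,60,40,12,"pics/s10.png")
s=manip.read_state();p=s["ee_pos"];m=R.from_quat(s["tool_rot"]).as_matrix();print(p,s["wrist_force"],s["torque"],s["gripper_width"],s["time_s"])
E
```

```text
time_s: 6.53
ee_pos: [398.0, 223.4, 2.0]
tool_rot: [0.519, 0.854, 0.02, 0.021]
wrist_force: [-0.4, 0.2, -0.2]
gripper_width: 29.5
[398.111 223.479   2.27 ] [ 0.227 -1.021 -0.565] [0.002 0.036 0.015] 30.03815502087713 6.6333
```

View pics/w6c.png

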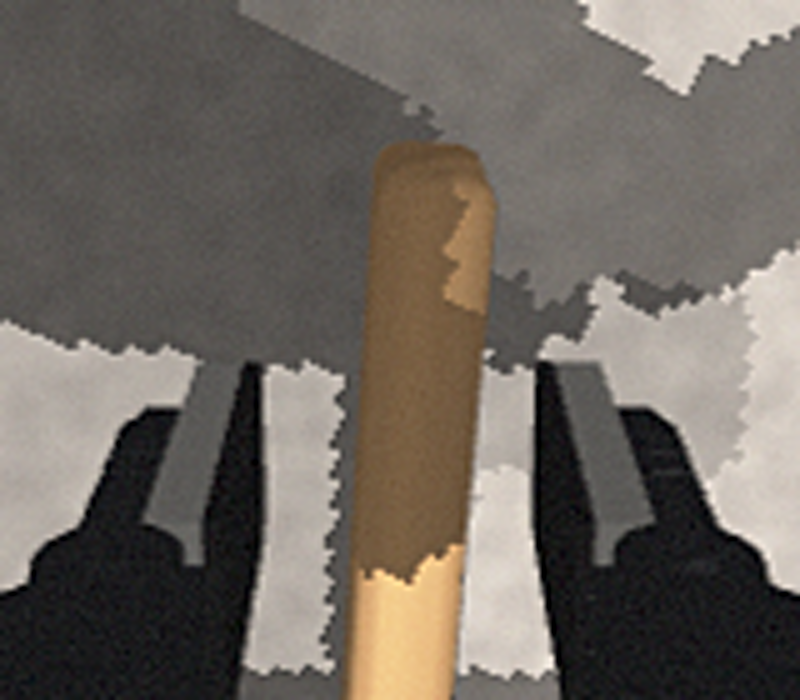

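View pics/s10.png

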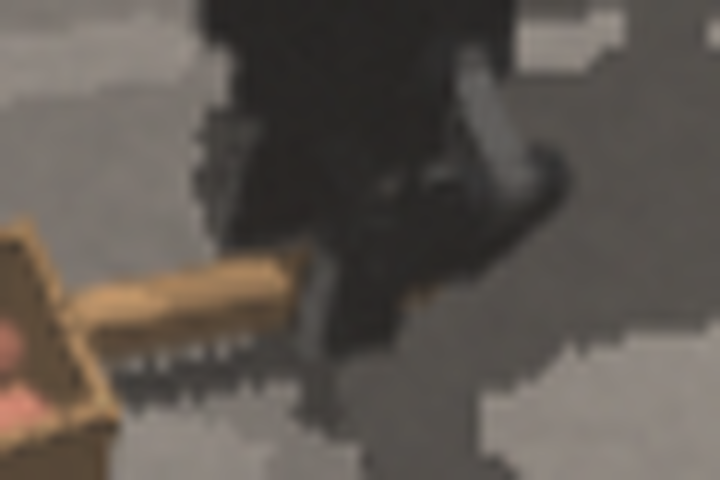

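```bash
python3 -m pendant '[4,0,0,0,0, 4,0,0,0,0, 4,0,0,0,0, 4,0,0,0,0, 4,0,0,0,0, 4,0,0,0,0, 4,0,0,0,0, 4,0,0,0,0]' 100
python3 - <<'E'
from h import *
np.set_printoptions(precision=3,suppress=True)
d=snapshot("wrist");crop(d,240,160,160,140,5,"pics/w7c.png")
s=manip.read_state();p=s["ee_pos"];print(p,s["wrist_force"],s["torque"],s["gripper_width"],s["time_s"])
E
```

```text
time_s: 7.3
ee_pos: [398.5, 223.3, 3.0]
tool_rot: [0.519, 0.854, 0.021, 0.022]
wrist_force: [-0.5, -0.2, 0.2]
gripper_width: 8.8
[398.478 223.335   3.014] [ 0.328 -0.181  0.195] [-0.111  0.06   0.018] 9.114649683934328 7.35
```

View pics/w7c.png

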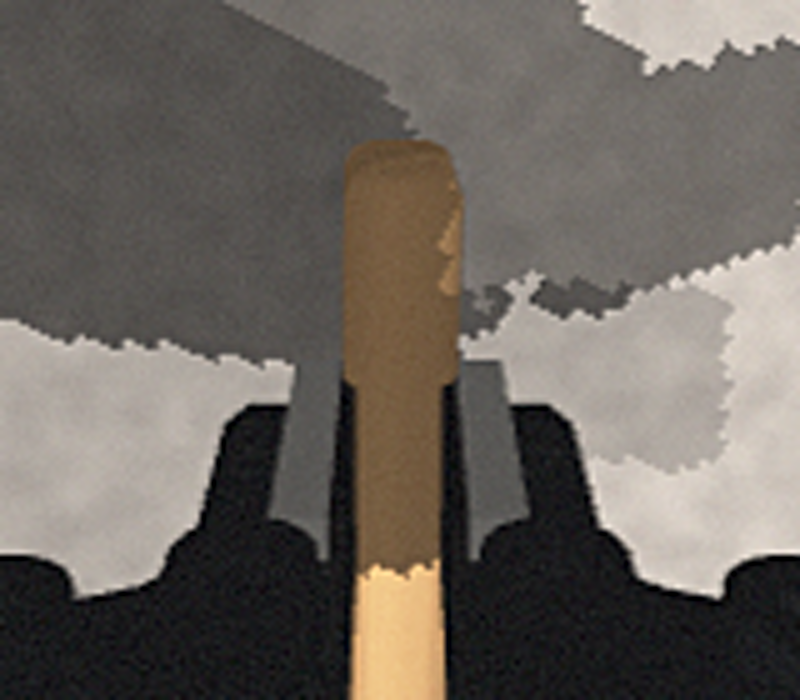

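```bash
python3 - <<'E'
from h import *
np.set_printoptions(precision=1,suppress=True)
d=snapshot("scene");crop(d,390,190,60,40,12,"pics/s11.png")
for z in (0,10,20,30,40): print(z,onz(d,(390+345/12,190+355/12),z))
d=snapshot("side");crop(d,270,270,70,70,8,"pics/s12.png")
E
```

```text
0 [392.8 239.2   0. ]
10 [401.1 237.5  10. ]
20 [409.3 235.8  20. ]
30 [417.6 234.1  30. ]
40 [425.8 232.4  40. ]
```

View pics/s11.png

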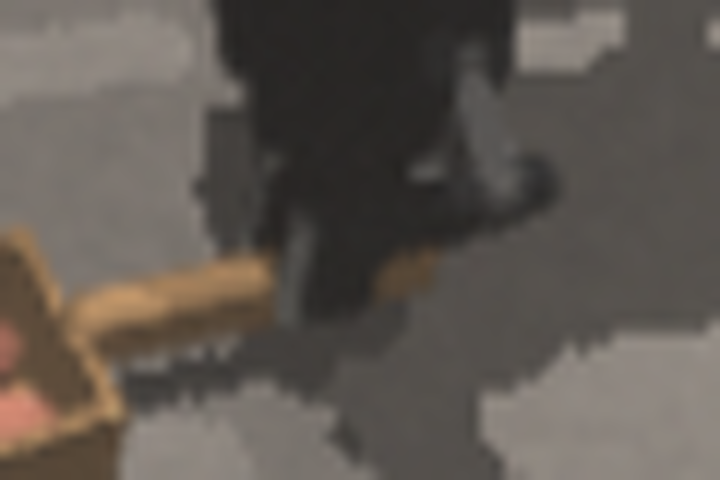

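View pics/s12.png

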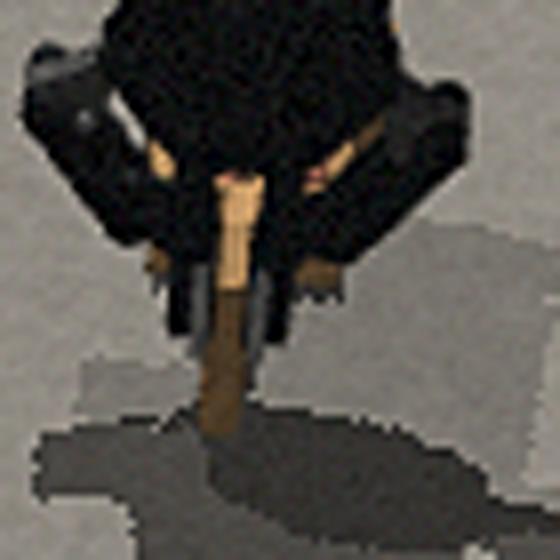

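```bash
python3 -m pendant '[22,0,0,0,0, 22,0,0,0,0, 22,0,0,-3,0, 22,0,0,-3,0, 22,0,0,-2,0, 4,0,0,-1,0, 4,0,0,0,0, 4,0,0,0,0]' 100 &&  python3 -m pendant '[4,0,0,0,0, 4,0,0,0,0, 4,0,0,0,0, 4,0,0,0,0, 4,0,0,3,0, 4,0,0,4,0, 4,0,0,4,0, 4,0,0,4,0]' 100
python3 - <<'E'
from h import *
np.set_printoptions(precision=3,suppress=True)
d=snapshot("wrist");cv2.imwrite("pics/w8.png",d["frame"])
d=snapshot("scene");crop(d,340,170,130,100,6,"pics/s13.png")
s=manip.read_state();p=s["ee_pos"];print(p,R.from_quat(s["tool_rot"]).as_matrix()[:,2],s["wrist_force"],s["torque"],s["gripper_width"],s["time_s"])
E
```

```text
time_s: 8.12
ee_pos: [398.5, 223.5, -6.8]
tool_rot: [0.519, 0.854, 0.021, 0.022]
wrist_force: [-1.1, 0.4, 5.7]
gripper_width: 9.8
time_s: 8.78
ee_pos: [397.1, 223.0, 8.3]
tool_rot: [0.519, 0.854, 0.019, 0.021]
wrist_force: [0.2, 0.9, -1.8]
gripper_width: 10.0
[397.683 223.188   8.787] [ 0.057  0.012 -0.998] [-0.499  0.789 -2.39 ] [0.191 0.094 0.023] 10.084021925986317 8.8833
```

View pics/w8.png

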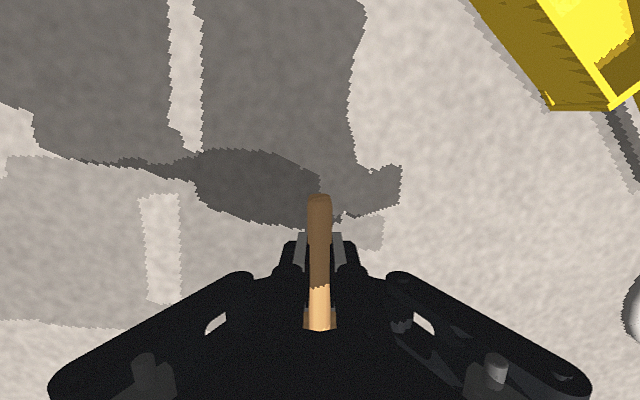

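View pics/s13.png

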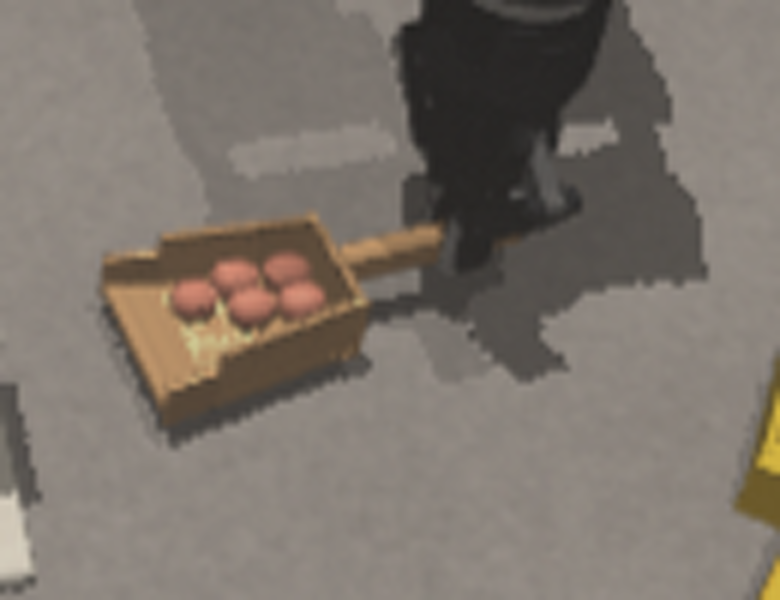

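```bash
python3 -m pendant '[4,0,0,10,0, 4,0,0,20,0, 4,0,0,28,0, 4,0,0,30,0, 4,0,0,30,0, 4,0,0,30,0, 4,0,0,28,0, 4,0,0,16,0]' 120
python3 - <<'E'
from h import *
np.set_printoptions(precision=3,suppress=True)
d=snapshot("scene");cv2.imwrite("pics/sc14.png",d["frame"])
s=manip.read_state();p=s["ee_pos"];m=R.from_quat(s["tool_rot"]).as_matrix();print(p,m[:,1],m[:,2],s["wrist_force"],s["torque"],s["gripper_width"],s["time_s"])
d=snapshot("side");cv2.imwrite("pics/sd14.png",d["frame"])
E
```

```text
time_s: 9.55
ee_pos: [391.5, 221.1, 205.0]
tool_rot: [0.519, 0.854, 0.015, 0.017]
wrist_force: [0.7, 0.6, -2.0]
gripper_width: 9.1
[392.757 221.632 207.304] [0.886 0.46  0.048] [ 0.049  0.01  -0.999] [1.746 1.047 0.774] [0.276 0.004 0.02 ] 9.286484558254536 9.6
```

View pics/sc14.png

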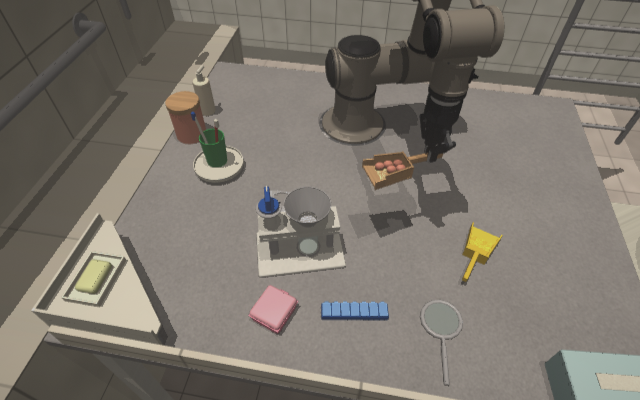

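View pics/sd14.png

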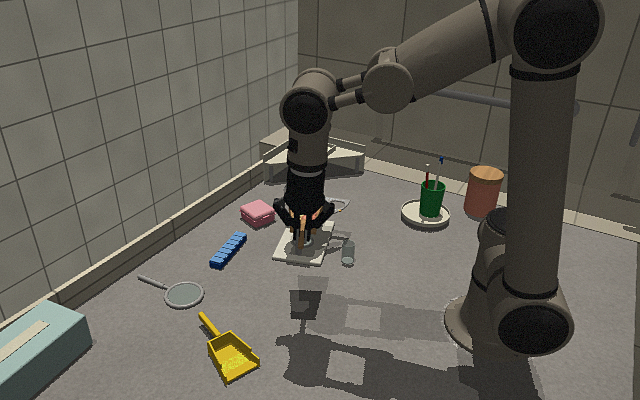

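```bash
python3 - <<'E'
from h import *
np.set_printoptions(precision=1,suppress=True)
d=snapshot("scene");s=snapshot("side")
P=lambda c:(240+c[0]/4,170+c[1]/4)
Q=lambda c:(260+c[0]/3,140+c[1]/3)
a=[onz(s,Q(c),190) for c in [(71,150),(192,153),(131,121),(132,182)]]
print(*a,(a[0]+a[1])/2,(a[2]+a[3])/2,np.linalg.norm(a[0]-a[1]),np.linalg.norm(a[2]-a[3]))
a=[onz(d,P(c),190) for c in [(177,137),(362,140),(270,69),(268,213)]]
print(*a,(a[0]+a[1])/2,(a[2]+a[3])/2,np.linalg.norm(a[0]-a[1]),np.linalg.norm(a[2]-a[3]))
print(proj(s,[550,-48,190]),proj(d,[550,-48,190]))
# dial bar & jar
for n,c,z in [("skirtside",(153,102),202),("bartop",(154,54),240)]: print(n,onz(s,Q(c),z))
for n,c,z in [("skirt",(115,142),202),("bartop mid",(108,85),240),("jar",(273,305),100)]: print(n,onz(d,P(c),z))
E
```

```text
[588.6 -15.  190. ] [493.4 -68.7 190. ] [571.8 -92.1 190. ] [512.4   4.9 190. ] [541.  -41.8 190. ] [542.1 -43.6 190. ] 109.32532398643136 113.68674563423471
[ 559.8 -103.   190. ] [542.8   3.3 190. ] [497.5 -60.  190. ] [605.  -40.2 190. ] [551.3 -49.8 190. ] [551.2 -50.1 190. ] 107.67025179343241 109.34166233775143
[302.2 188.7] [308.2 204.3]
skirtside [ 562.4 -116.5  202. ]
bartop [ 574.9 -138.2  240. ]
skirt [ 579.5 -134.   202. ]
bartop mid [ 570.3 -137.1  240. ]
jar [605.2 -38.5 100. ]
```

```bash
python3 -m pendant '[4,8,-12,0,0, 4,13,-20,0,0, 4,13,-22,0,0, 4,13,-22,0,0, 4,13,-22,0,0, 4,13,-20,0,0, 4,9,-14,0,0, 4,3,-4,0,0]' 120
python3 - <<'E'
from h import *
np.set_printoptions(precision=3,suppress=True)
d=snapshot("scene");crop(d,230,110,200,150,4,"pics/s15.png")
s=manip.read_state();p=s["ee_pos"];m=R.from_quat(s["tool_rot"]).as_matrix();print(p,m[:,1],m[:,2],s["wrist_force"],s["torque"],s["gripper_width"],s["time_s"])
d=snapshot("side");crop(d,230,120,150,140,5,"pics/s16.png")
d=snapshot("wrist");cv2.imwrite("pics/w16.png",d["frame"])
E
```

```text
time_s: 10.42
ee_pos: [467.7, 78.6, 184.0]
tool_rot: [0.517, 0.856, 0.004, 0.003]
wrist_force: [-0.4, 0.5, -0.1]
gripper_width: 9.3
[467.701  78.672 183.853] [0.886 0.464 0.009] [ 0.008  0.004 -1.   ] [ 1.019 -1.41   0.097] [-0.008 -0.138 -0.032] 9.336779276244474 10.4667
```

View pics/s15.png

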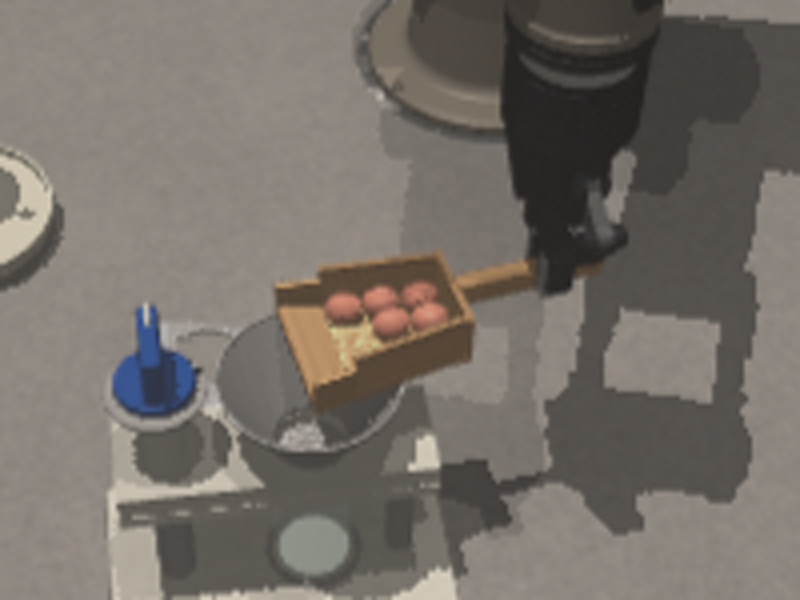

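View pics/s16.png

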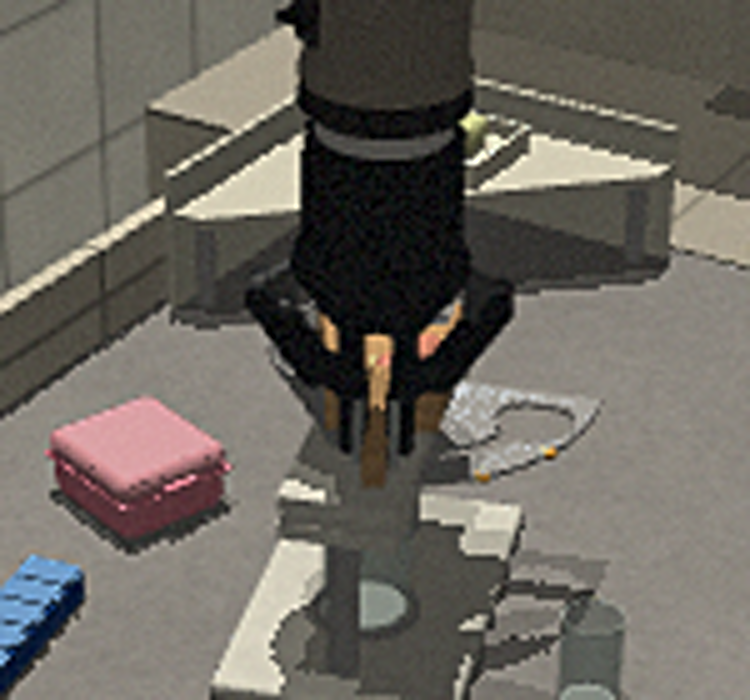

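View pics/w16.png

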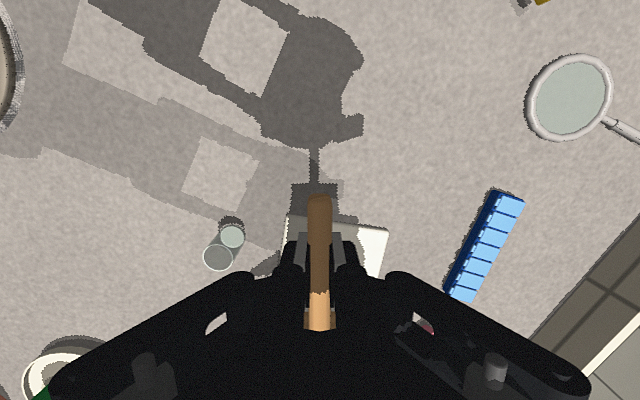

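```bash
python3 - <<'E'
from h import *
np.set_printoptions(precision=1,suppress=True)
d=snapshot("scene")
P=lambda c:(230+c[0]/4,110+c[1]/4)
a=onz(d,P((280,306)),200);b=onz(d,P((317,409)),200);print(a,b,(a+b)/2,np.linalg.norm(a-b))
# rim visible: left extreme (215,378) bottom (300,452) right(405,395)
for c in[(215,375),(303,452),(407,390)]:print(onz(d,P(c),190))
E
python3 -m pendant '[4,0,0,6,0, 4,0,0,6,0, 4,0,0,4,0, 4,0,0,2,0, 4,0,0,0,0, 4,0,0,0,0, 4,0,0,0,0, 4,0,0,0,0]' 120
python3 - <<'E'
from h import *
np.set_printoptions(precision=3,suppress=True)
s=manip.read_state();p=s["ee_pos"];m=R.from_quat(s["tool_rot"]).as_matrix();print(p,m[:,1],m[:,2],s["wrist_force"],s["torque"],s["gripper_width"],s["time_s"])
E
```

```text
[507.3 -76.1 200. ] [580.9 -39.6 200. ] [544.1 -57.9 200. ] 82.2062724327591
[ 558.5 -104.5  190. ]
[604.8 -43.1 190. ]
[549.8   7.4 190. ]
time_s: 11.28
ee_pos: [464.3, 85.7, 205.9]
tool_rot: [0.514, 0.858, 0.005, 0.003]
wrist_force: [-0.6, -0.2, -1.9]
gripper_width: 9.1
[464.315  85.741 205.85 ] [0.881 0.472 0.012] [ 0.01   0.006 -1.   ] [-0.65  -0.215 -1.917] [0.231 0.093 0.033] 9.140257841481596 11.2833
```

```bash
python3 -m pendant '[4,4,-2,-2,0, 4,4,-3,-2,0, 4,4,-3,-2,0, 4,3,-2,-2,0, 4,2,-1,-2,0, 4,0,0,0,0, 4,0,0,0,0, 4,0,0,0,0]' 120 && python3 -m pendant '[4,0,0,0,0, 4,0,0,0,0, 4,0,0,0,0, 4,0,0,0,0, 4,0,0,0,0, 4,0,0,0,0, 4,0,0,0,0, 4,0,0,0,0]' 20
python3 - <<'E'
from h import *
np.set_printoptions(precision=3,suppress=True)
s=manip.read_state();p=s["ee_pos"];m=R.from_quat(s["tool_rot"]).as_matrix();print(p,m[:,1],m[:,2],s["wrist_force"],s["torque"],s["gripper_width"],s["time_s"])
d=snapshot("scene");crop(d,230,110,200,150,4,"pics/s17.png")
E
```

```text
time_s: 11.95
ee_pos: [483.2, 72.7, 193.3]
tool_rot: [0.514, 0.858, 0.005, 0.002]
wrist_force: [-0.1, 0.4, -2.3]
gripper_width: 9.4
time_s: 12.62
ee_pos: [482.8, 73.2, 193.9]
tool_rot: [0.514, 0.858, 0.005, 0.002]
wrist_force: [0.1, 0.6, -1.8]
gripper_width: 9.4
[482.85   73.191 193.888] [0.882 0.472 0.01 ] [ 0.008  0.006 -1.   ] [ 0.059  0.615 -1.78 ] [ 0.089  0.047 -0.011] 9.3916358211162 12.6167
```

View pics/s17.png

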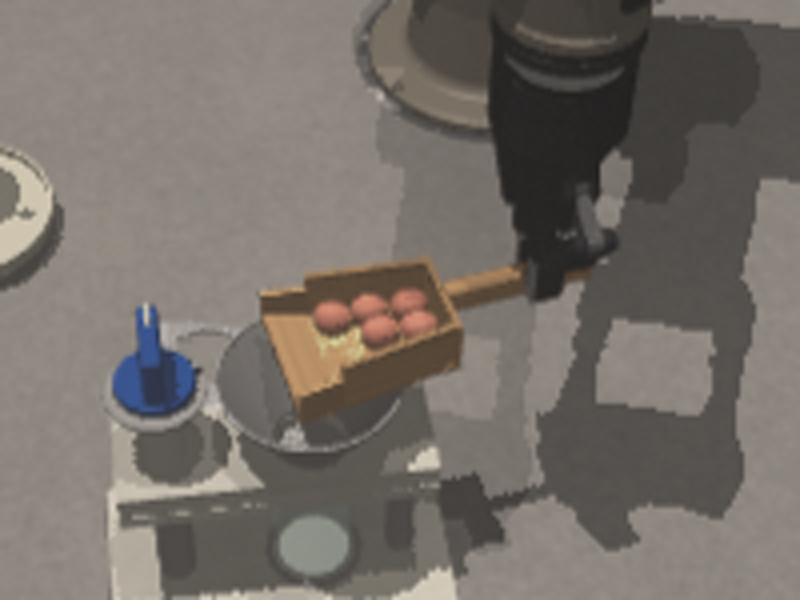

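```bash
python3 -m pendant '[8.5,0,0,0,0, 8.5,0,0,0,0, 9,0,0,0,0, 9,0,0,0,0, 9.2,0,0,0,0, 9.2,0,0,0,0, 9.3,0,0,0,0, 9.3,0,0,0,0]' 20
python3 - <<'E'
from h import *
np.set_printoptions(precision=3,suppress=True)
s=manip.read_state();p=s["ee_pos"];m=R.from_quat(s["tool_rot"]).as_matrix();print(p,m[:,2],s["wrist_force"],s["torque"],s["gripper_width"],s["time_s"])
d=snapshot("scene");crop(d,230,110,200,150,4,"pics/s18.png")
E
```

```text
time_s: 13.33
ee_pos: [482.9, 73.2, 193.9]
tool_rot: [0.514, 0.858, 0.005, 0.002]
wrist_force: [0.1, -0.4, -2.4]
gripper_width: 9.2
[482.876  73.166 193.888] [ 0.009  0.006 -1.   ] [ 0.124 -0.409 -2.428] [0.134 0.119 0.009] 9.213782491864226 13.3333
```

View pics/s18.png

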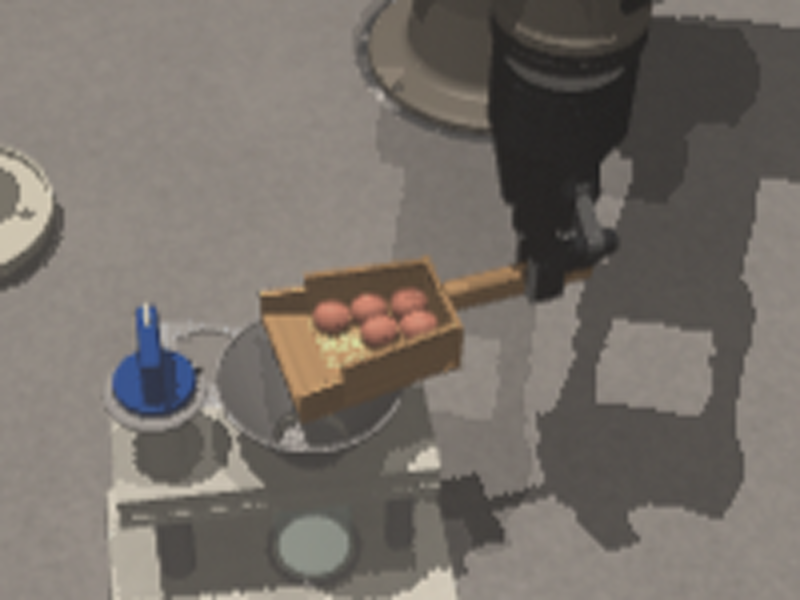

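```bash
python3 -m pendant '[8.5,3,-5,0,0, 8.5,3,-6,0,0, 8.5,3,-6,-1,0, 8.5,2,-4,-2,0, 8.5,0,-1,-2,0, 9.4,0,0,0,0, 9.4,0,0,0,0, 9.4,0,0,0,0]' 20
python3 -m pendant '[9.6,0,0,0,0, 9.6,0,0,0,0, 9.6,0,0,0,0, 9.6,0,0,0,0, 9.8,0,0,0,0, 9.8,0,0,0,0, 9.8,0,0,0,0, 9.8,0,0,0,0]' 20
python3 - <<'E'
from h import *
np.set_printoptions(precision=3,suppress=True)
s=manip.read_state();p=s["ee_pos"];m=R.from_quat(s["tool_rot"]).as_matrix();print(p,m[:,2],s["wrist_force"],s["torque"],s["gripper_width"],s["time_s"])
d=snapshot("scene");crop(d,230,110,200,150,4,"pics/s19.png")
E
```

```text
time_s: 14.05
ee_pos: [495.3, 47.8, 187.9]
tool_rot: [0.515, 0.857, 0.005, 0.002]
wrist_force: [0.2, 0.1, -2.1]
gripper_width: 9.9
time_s: 14.72
ee_pos: [495.0, 48.7, 188.3]
tool_rot: [0.514, 0.858, 0.005, 0.002]
wrist_force: [-0.2, -0.4, -1.4]
gripper_width: 10.0
[494.99   48.716 188.258] [ 0.008  0.006 -1.   ] [-0.209 -0.415 -1.41 ] [0.162 0.109 0.005] 10.000064329681566 14.7167
```

View pics/s19.png

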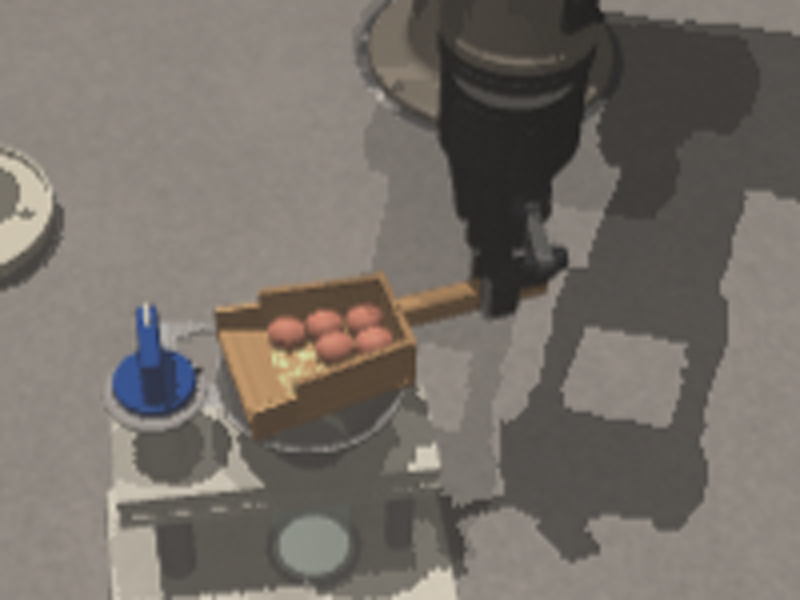

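```bash
python3 -m pendant '[10.2,0,0,0,0, 10.2,0,0,0,0, 10.4,0,0,0,0, 10.4,0,0,0,0, 10.6,0,0,0,0, 10.6,0,0,0,0, 10.8,0,0,0,0, 10.8,0,0,0,0]' 20
python3 - <<'E'
from h import *
np.set_printoptions(precision=3,suppress=True)
s=manip.read_state();p=s["ee_pos"];print(p,s["wrist_force"],s["torque"],s["gripper_width"],s["time_s"])
d=snapshot("scene");crop(d,230,110,200,150,4,"pics/s20.png")
E
```

```text
time_s: 15.43
ee_pos: [495.0, 48.7, 188.2]
tool_rot: [0.514, 0.858, 0.005, 0.002]
wrist_force: [-0.1, -0.4, -2.5]
gripper_width: 11.1
[494.998  48.667 188.232] [-0.1   -0.41  -2.458] [0.171 0.051 0.029] 11.082377710442506 15.4333
```

View pics/s20.png

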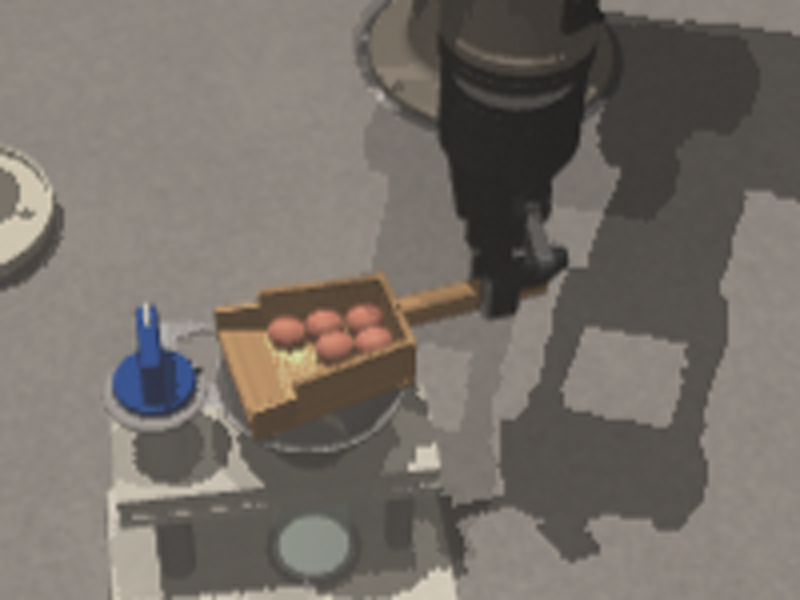

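Still held level at an opening of 11.1 mm. I'll open a little further, still within the funnel's support.

```bash
python3 -m pendant '[11.0,0,0,0,0, 11.0,0,0,0,0, 11.2,0,0,0,0, 11.2,0,0,0,0, 11.4,0,0,0,0, 11.4,0,0,0,0, 11.6,0,0,0,0, 11.6,0,0,0,0]' 20
python3 - <<'E'
from h import *
np.set_printoptions(precision=3,suppress=True)
s=manip.read_state();p=s["ee_pos"];print(p,s["wrist_force"],s["torque"],s["gripper_width"],s["time_s"])
d=snapshot("scene");crop(d,230,110,200,150,4,"pics/s21.png")
E
```

```text
time_s: 16.15
ee_pos: [495.1, 48.6, 188.3]
tool_rot: [0.514, 0.858, 0.005, 0.002]
wrist_force: [-0.8, -0.2, -1.4]
gripper_width: 11.8
[495.086  48.6   188.327] [-0.798 -0.208 -1.427] [ 0.118  0.148 -0.035] 11.82092555236881 16.15
```

View pics/s21.png

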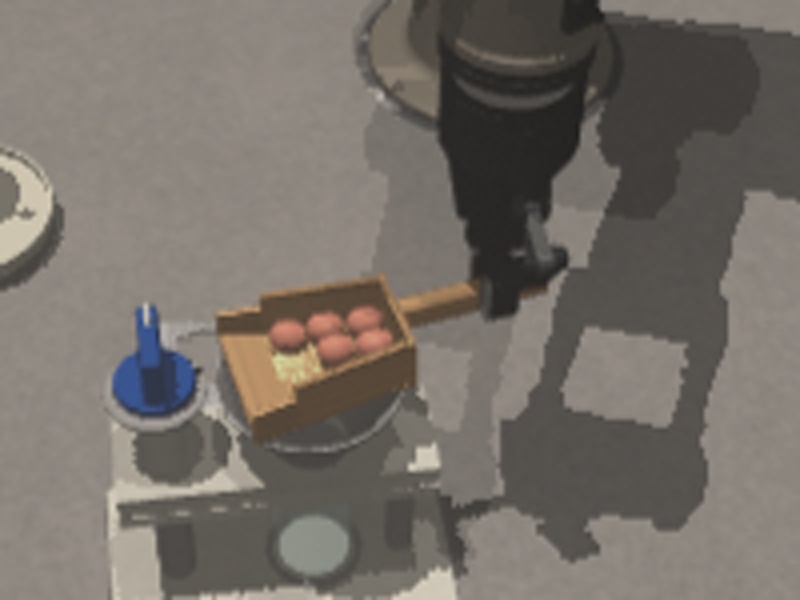

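```bash
python3 -m pendant '[8,0,0,1,0, 8,-2,4,1,0, 8,-3,5,0,0, 8,-3,5,0,0, 8,-2,4,-1,0, 8,-1,2,-1,0, 11,0,0,0,0, 11.6,0,0,0,0]' 20
python3 -m pendant '[11.7,0,0,1,0, 11.8,0,0,1,0, 11.8,0,0,1,0, 11.9,0,0,1,0, 11.9,0,0,1,0, 11.9,0,0,0,0, 11.9,0,0,0,0, 11,0,0,0,0]' 20
python3 - <<'E'
from h import *
np.set_printoptions(precision=3,suppress=True)
s=manip.read_state();p=s["ee_pos"];print(p,s["wrist_force"],s["torque"],s["gripper_width"],s["time_s"])
d=snapshot("scene");crop(d,230,110,200,150,4,"pics/s22.png")
E
```

```text
time_s: 16.87
ee_pos: [482.4, 71.4, 188.4]
tool_rot: [0.514, 0.858, 0.005, 0.002]
wrist_force: [-0.0, 0.5, -1.5]
gripper_width: 11.8
time_s: 17.53
ee_pos: [483.7, 70.4, 195.0]
tool_rot: [0.514, 0.858, 0.005, 0.004]
wrist_force: [0.1, -0.9, -1.1]
gripper_width: 11.5
[483.698  70.406 194.987] [ 0.07  -0.94  -1.055] [0.04  0.054 0.004] 11.545217244196458 17.5333
```

View pics/s22.png

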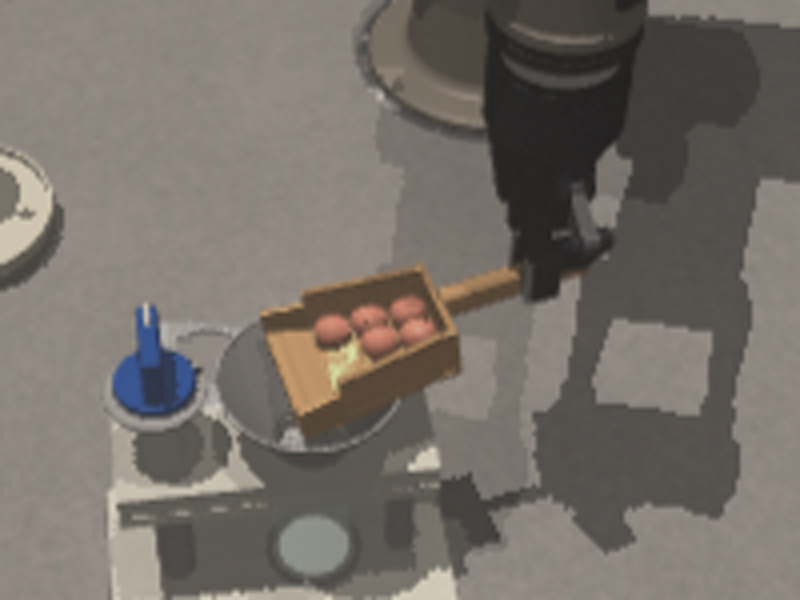

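```bash
python3 -m pendant '[11.7,0,0,2,0, 11.8,0.5,-1,3,0, 11.9,0.5,-1,4,0, 11.9,0.5,-1,4,0, 11.9,0.5,-1,4,0, 11.9,0.5,-1,4,0, 11.9,0.5,-1,2,0, 11,0,0,0,0]' 20
python3 - <<'E'
from h import *
np.set_printoptions(precision=3,suppress=True)
s=manip.read_state();p=s["ee_pos"];print(p,s["wrist_force"],s["torque"],s["gripper_width"],s["time_s"])
d=snapshot("scene");crop(d,230,110,200,150,4,"pics/s23.png")
E
```

```text
time_s: 18.25
ee_pos: [487.6, 63.5, 220.8]
tool_rot: [0.514, 0.858, 0.005, 0.004]
wrist_force: [-0.4, 0.0, -1.7]
gripper_width: 11.3
[487.556  63.521 220.794] [-0.428  0.04  -1.746] [0.156 0.065 0.007] 11.292846224405714 18.25
```

View pics/s23.png

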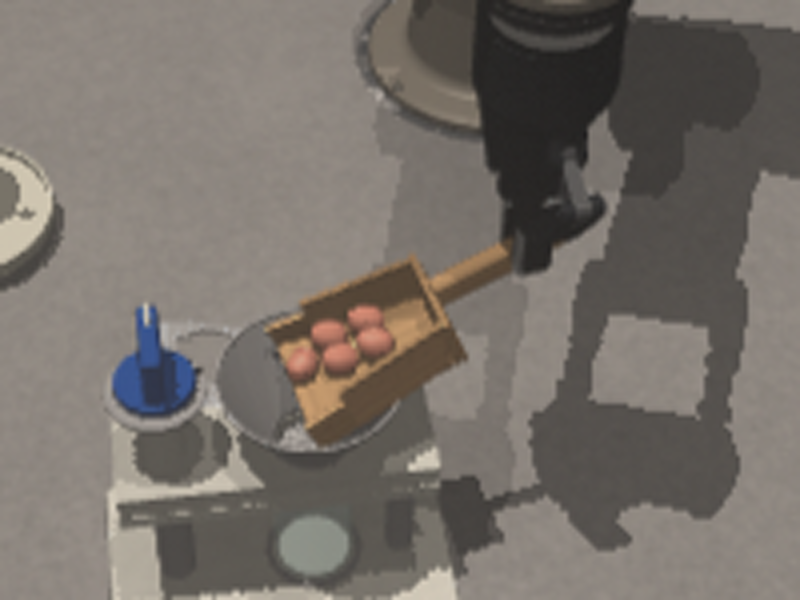

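```bash
python3 -m pendant '[11.8,1,-2,3,0, 11.9,2,-3,5,0, 11.9,2,-4,6,0, 11.9,2,-4,6,0, 11.9,2,-4,6,0, 11.9,2,-4,6,0, 11.9,1,-2,4,0, 11,0,0,0,0]' 20
python3 - <<'E'
from h import *
np.set_printoptions(precision=3,suppress=True)
s=manip.read_state();p=s["ee_pos"];print(p,s["wrist_force"],s["torque"],s["gripper_width"],s["time_s"])
d=snapshot("scene");crop(d,230,110,200,150,4,"pics/s24.png")
E
```

```text
time_s: 18.97
ee_pos: [500.8, 37.9, 260.6]
tool_rot: [0.514, 0.858, 0.005, 0.004]
wrist_force: [0.9, -0.2, -1.7]
gripper_width: 11.7
[500.782  37.938 260.573] [ 0.891 -0.198 -1.746] [ 0.115  0.066 -0.034] 11.741229811286864 18.9667
```

View pics/s24.png

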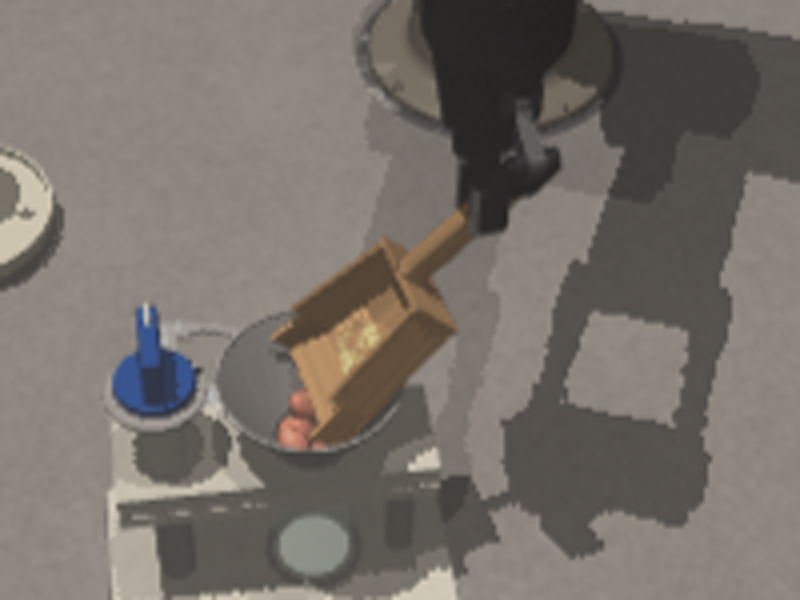

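```bash
python3 -m pendant '[11.8,2,-3,5,0, 11.9,2,-4,5,0, 11.9,2,-4,5,0, 11.9,2,-4,5,0, 11.9,1,-2,4,0, 11,0,0,0,0, 4,0,0,2,0, 4,0,0,4,0]' 60
python3 -m pendant '[4,0,0,8,0, 4,0,0,10,0, 4,-3,5,12,0, 4,-4,8,8,0, 4,-4,8,6,0, 4,-4,8,0,0, 4,-2,4,0,0, 4,0,0,0,0]' 60
python3 - <<'E'
from h import *
np.set_printoptions(precision=3,suppress=True)
s=manip.read_state();p=s["ee_pos"];print(p,s["wrist_force"],s["torque"],s["gripper_width"],s["time_s"])
d=snapshot("scene");crop(d,230,110,200,150,4,"pics/s25.png")
d=snapshot("side");crop(d,230,100,150,150,5,"pics/s26.png")
E
```

```text
time_s: 19.68
ee_pos: [509.4, 19.4, 291.7]
tool_rot: [0.514, 0.858, 0.005, 0.002]
wrist_force: [-0.5, 0.4, -1.9]
gripper_width: 10.7
time_s: 20.35
ee_pos: [490.1, 56.2, 340.2]
tool_rot: [0.513, 0.858, 0.005, 0.002]
wrist_force: [0.6, -0.3, -1.7]
gripper_width: 10.7
[490.06   56.208 340.189] [ 0.598 -0.314 -1.712] [ 0.067  0.081 -0.005] 10.746468682893696 20.35
```

View pics/s25.png

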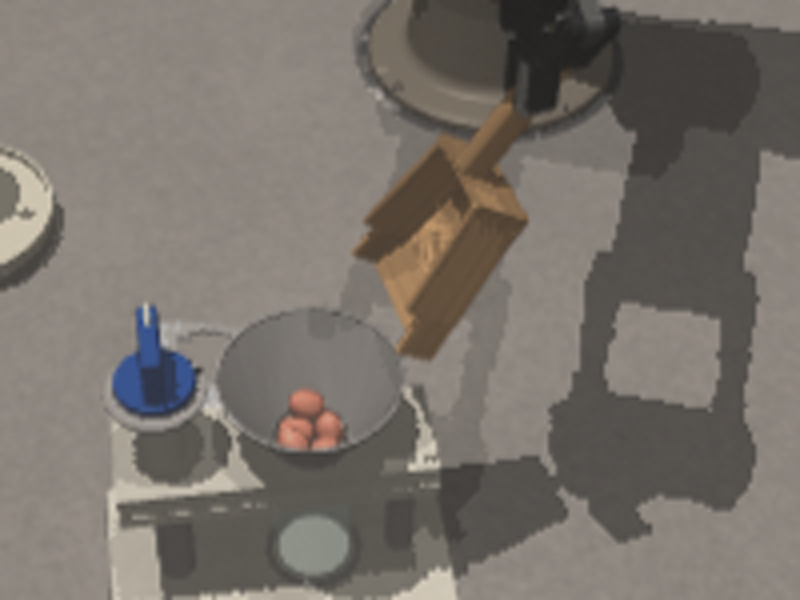

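View pics/s26.png

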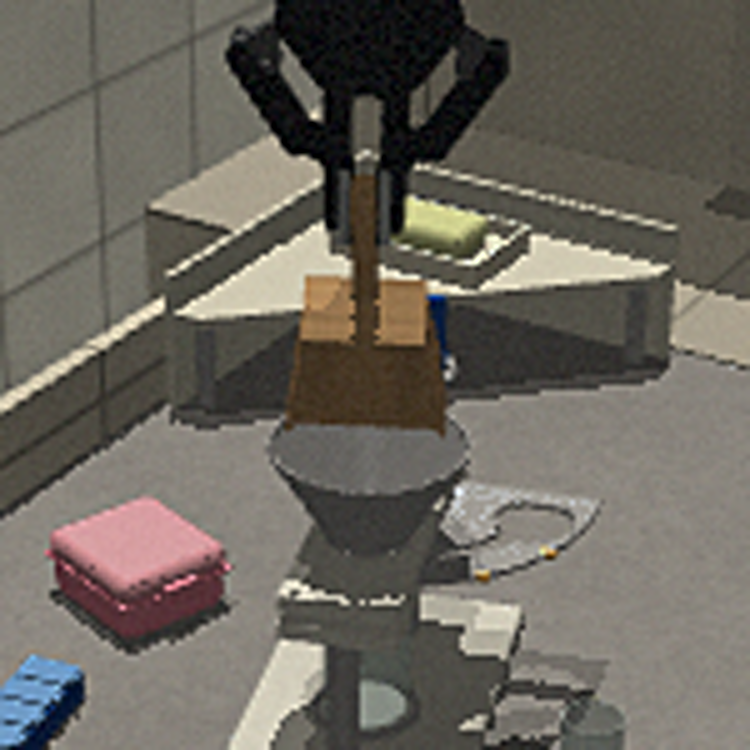

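```bash
python3 -m pendant '[8,-8,14,0,0, 8,-13,23,0,0, 8,-13,23,-8,0, 8,-12,21,-18,0, 8,-8,14,-24,0, 8,-3,5,-26,0, 8,0,0,-26,0, 8,0,0,-26,0]' 60
python3 -m pendant '[8,0,0,-24,0, 8,0,0,-22,0, 8,0,0,-18,0, 8,0,0,-12,0, 8,0,0,-6,0, 8,0,0,0,0, 8,0,0,0,0, 8,0,0,0,0]' 60
python3 - <<'E'
from h import *
np.set_printoptions(precision=3,suppress=True)
s=manip.read_state();p=s["ee_pos"];m=R.from_quat(s["tool_rot"]).as_matrix();print(p,m[:,1],m[:,2],s["wrist_force"],s["torque"],s["gripper_width"],s["time_s"])
d=snapshot("scene");crop(d,300,110,200,150,4,"pics/s27.png")
E
```

```text
time_s: 21.12
ee_pos: [433.4, 157.5, 208.8]
tool_rot: [0.515, 0.857, 0.007, 0.005]
wrist_force: [0.2, 0.1, -0.7]
gripper_width: 10.5
time_s: 21.78
ee_pos: [428.8, 155.3, 115.7]
tool_rot: [0.516, 0.857, 0.001, 0.0]
wrist_force: [0.4, 0.1, -1.4]
gripper_width: 10.9
[428.801 155.278 115.673] [0.884 0.468 0.003] [ 0.002  0.002 -1.   ] [ 0.429  0.09  -1.362] [ 0.051  0.034 -0.005] 10.872334964996302 21.7833
```

View pics/s27.png

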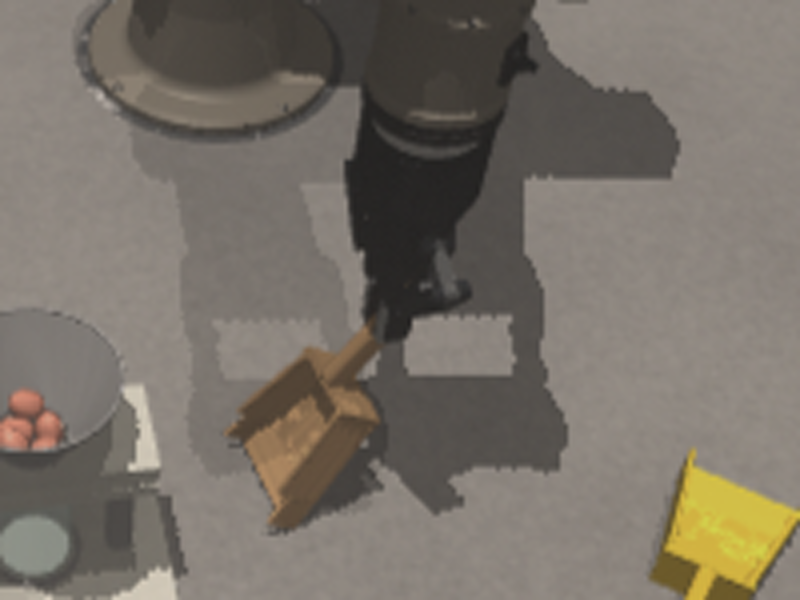

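```bash
python3 -m pendant '[11.5,0,0,-4,0, 11.5,0,0,-5,0, 11.5,-4,8,-8,0, 11.5,-4,8,-8,0, 11.5,-4,8,-9,0, 11.5,-4,7,-10,0, 11.5,-4,7,-12,0, 11.5,-2,4,-6,0]' 20
python3 - <<'E'
from h import *
np.set_printoptions(precision=3,suppress=True)
s=manip.read_state();p=s["ee_pos"];m=R.from_quat(s["tool_rot"]).as_matrix();print(p,m[:,1],m[:,2],s["wrist_force"],s["torque"],s["gripper_width"],s["time_s"])
d=snapshot("scene");crop(d,300,110,200,150,4,"pics/s28.png")
E
```

```text
time_s: 22.5
ee_pos: [413.4, 203.0, 61.1]
tool_rot: [0.517, 0.856, 0.011, 0.008]
wrist_force: [0.4, -1.2, -0.3]
gripper_width: 11.8
[413.413 202.964  61.065] [0.884 0.466 0.028] [ 0.026  0.011 -1.   ] [ 0.35  -1.172 -0.348] [-0.218 -0.013 -0.019] 11.785954155151916 22.5
```

View pics/s28.png

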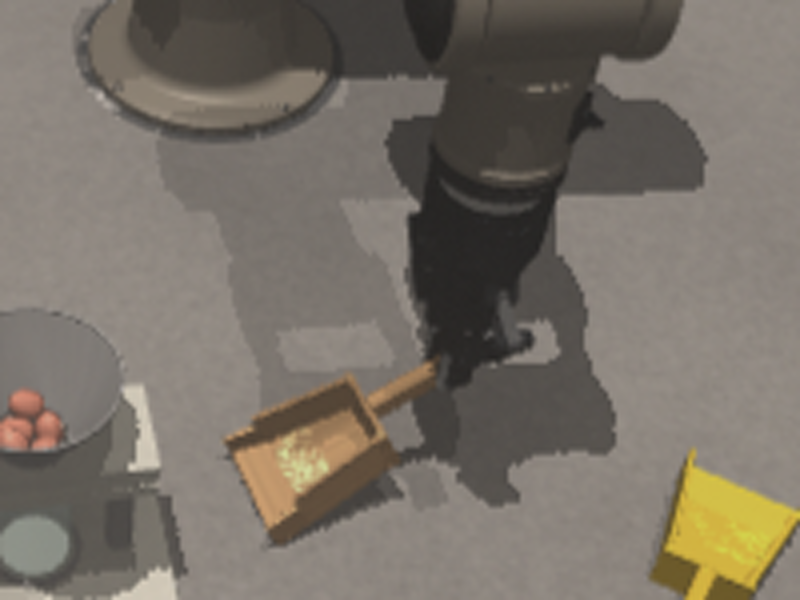

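```bash
python3 -m pendant '[11.5,-2,4,-9,0, 11.5,-2,3,-11,0, 11.5,-1,3,-12,0, 11.5,-1,2,-11,0, 11.5,-1,1,-9,0, 11.5,0,1,-6,0, 11.5,0,0,-4,0, 11.5,0,0,0,0]' 20
python3 - <<'E'
from h import *
np.set_printoptions(precision=3,suppress=True)
s=manip.read_state();p=s["ee_pos"];m=R.from_quat(s["tool_rot"]).as_matrix();print(p,m[:,1],m[:,2],s["wrist_force"],s["torque"],s["gripper_width"],s["time_s"])
d=snapshot("scene");crop(d,300,110,200,150,4,"pics/s29.png")
E
```

```text
time_s: 23.22
ee_pos: [408.3, 218.8, -1.9]
tool_rot: [0.515, 0.857, 0.013, 0.01]
wrist_force: [0.1, 0.6, 0.2]
gripper_width: 11.9
[408.286 218.838  -1.949] [0.883 0.468 0.032] [ 0.03   0.012 -0.999] [0.116 0.581 0.215] [-0.131  0.051 -0.058] 11.859475696265784 23.2167
```

View pics/s29.png

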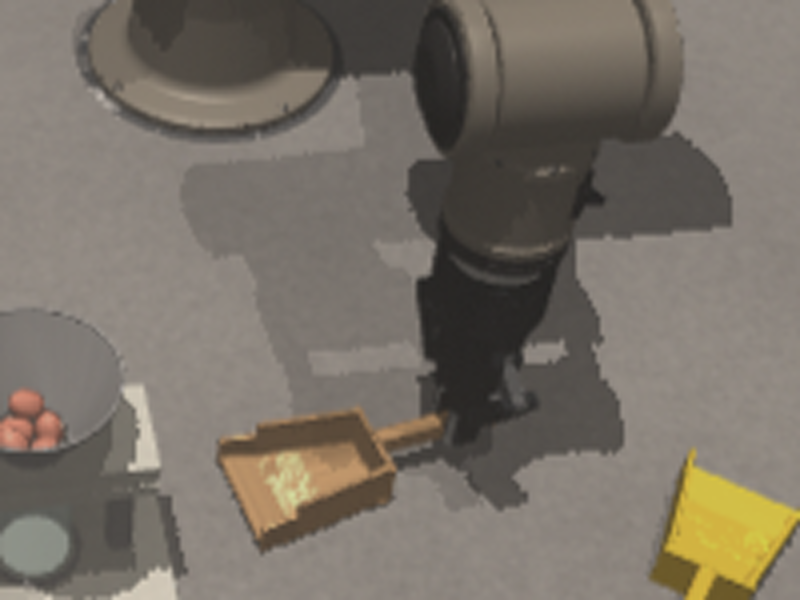

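```bash
python3 -m pendant '[11.5,0,0,-3,0, 11.5,0,0,-2,0, 11.5,0,0,0,0, 20,0,0,0,0, 26,0,0,0,0, 30,0,0,0,0, 30,0,0,2,0, 30,0,0,6,0]' 20
python3 -m pendant '[30,0,0,12,0, 30,0,0,20,0, 30,0,0,24,0, 30,0,0,26,0, 30,0,0,26,0, 30,0,0,26,0, 30,0,0,26,0, 30,0,0,26,0]' 20
python3 - <<'E'
from h import *
np.set_printoptions(precision=3,suppress=True)
s=manip.read_state();p=s["ee_pos"];m=R.from_quat(s["tool_rot"]).as_matrix();print(p,m[:,1],m[:,2],s["wrist_force"],s["gripper_width"],s["time_s"],s["qpos"])
d=snapshot("scene");crop(d,240,150,200,150,4,"pics/s30.png")
d=snapshot("wrist");cv2.imwrite("pics/w30.png",d["frame"])
E
```

```text
time_s: 23.93
ee_pos: [409.7, 218.5, 2.5]
tool_rot: [0.516, 0.857, 0.014, 0.011]
wrist_force: [-0.3, 0.5, -0.4]
gripper_width: 30.1
time_s: 24.6
ee_pos: [404.7, 216.6, 196.1]
tool_rot: [0.516, 0.857, 0.01, 0.008]
wrist_force: [1.1, 0.7, 1.2]
gripper_width: 29.5
[404.676 216.605 196.1  ] [0.884 0.468 0.025] [ 0.024  0.009 -1.   ] [1.12  0.66  1.217] 29.547495257434647 24.6 [ 0.324  0.215  1.732  0.001  1.169 -0.163]
```

View pics/s30.png

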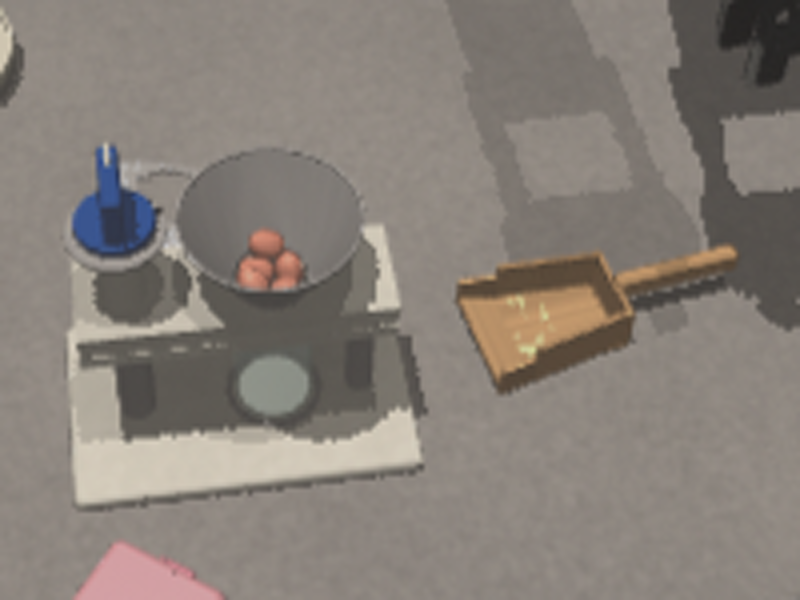

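View pics/w30.png

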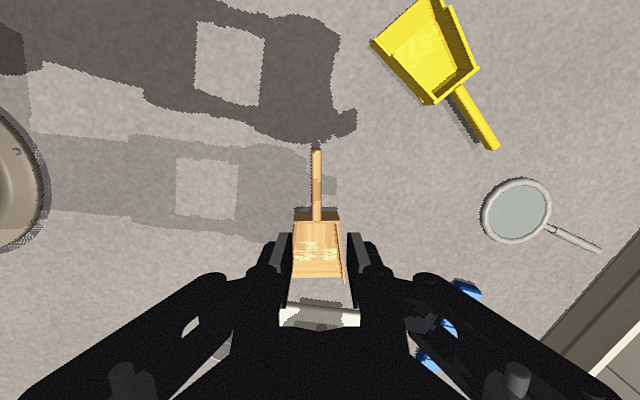

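```bash
python3 -m pendant '[45,6,-12,14,0.1, 45,11,-22,16,0.1, 45,12,-25,16,0.1, 45,12,-26,14,0.1, 45,12,-26,4,0.1, 45,12,-26,0,0.1, 45,12,-26,0,0.1, 45,12,-26,0,0.1]' 20
python3 -m pendant '[45,12,-26,0,0.1, 45,12,-26,0,0.1, 45,12,-26,0,0.1, 45,12,-26,0,0.1, 45,11,-24,0,0.1, 45,8,-18,0,0.1, 45,4,-9,0,0, 45,0,0,0,0]' 20
python3 - <<'E'
from h import *
np.set_printoptions(precision=3,suppress=True)
s=manip.read_state();p=s["ee_pos"];m=R.from_quat(s["tool_rot"]).as_matrix();print(p,m[:,1],m[:,2],s["wrist_force"],s["gripper_width"],s["time_s"],s["qpos"])
d=snapshot("scene");crop(d,200,110,200,150,4,"pics/s31.png")
d=snapshot("wrist");cv2.imwrite("pics/w31.png",d["frame"]);print(proj(d,p))
E
```

```text
time_s: 25.37
ee_pos: [493.5, 24.5, 265.9]
tool_rot: [0.119, 0.993, 0.016, 0.004]
wrist_force: [0.7, 0.2, -0.6]
gripper_width: 45.2
time_s: 26.03
ee_pos: [564.8, -143.8, 259.9]
tool_rot: [-0.192, 0.981, 0.018, -0.005]
wrist_force: [-0.2, -0.4, -0.4]
gripper_width: 44.8
[ 564.849 -143.838  259.858] [-0.377  0.926  0.037] [-0.017  0.033 -0.999] [-0.156 -0.448 -0.416] 44.841887124190166 26.0333 [-0.395  0.435  1.235  0.024  1.5   -2.354]
[318.058 230.944]
```

View pics/s31.png

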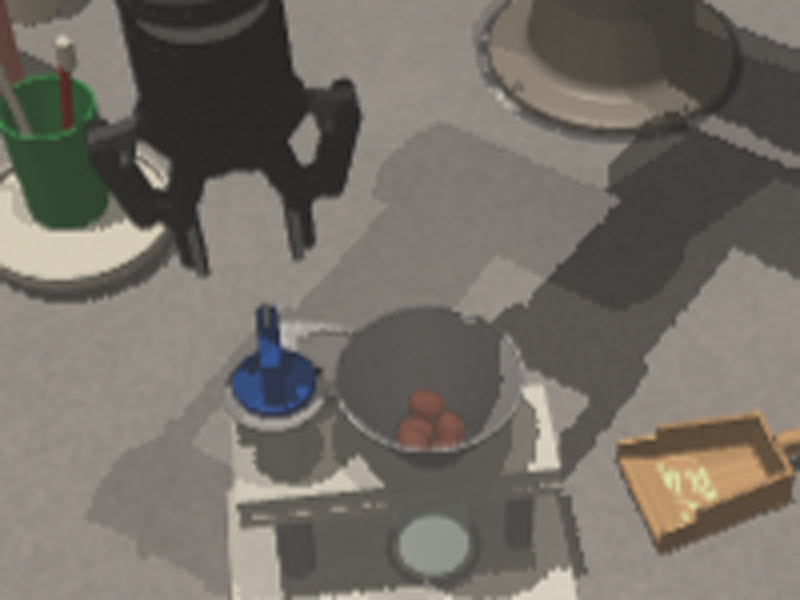

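View pics/w31.png

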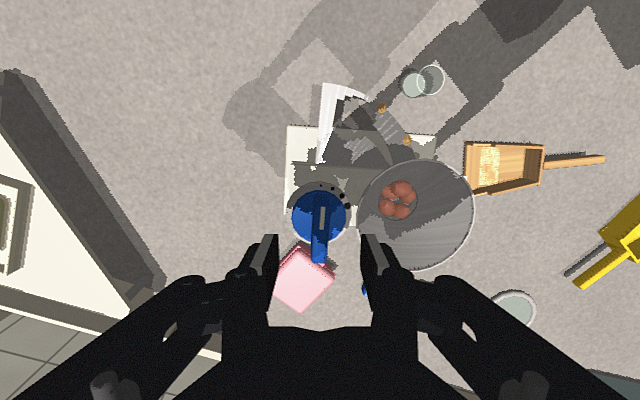

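```bash
python3 - <<'E'
from h import *
np.set_printoptions(precision=1,suppress=True)
d=snapshot("wrist");s=manip.read_state();m=R.from_quat(s["tool_rot"]).as_matrix()
crop(d,270,140,220,140,3.5,"pics/w32.png")
print("skirt",onz(d,(319,214),202),"bar",onz(d,(321,193),240),onz(d,(319,262),240))
a,b=onz(d,(357,214),190),onz(d,(475,208),190);print("fun",(a+b)/2,np.linalg.norm(a-b))
print(s["ee_pos"])
E
```

```text
skirt [ 572.2 -136.7  202. ] bar [ 545.2 -147.8  240. ] [ 595.6 -128.6  240. ]
fun [540.6 -52.9 190. ] 109.04744446836908
[ 564.3 -141.2  260.7]
```

View pics/w32.png

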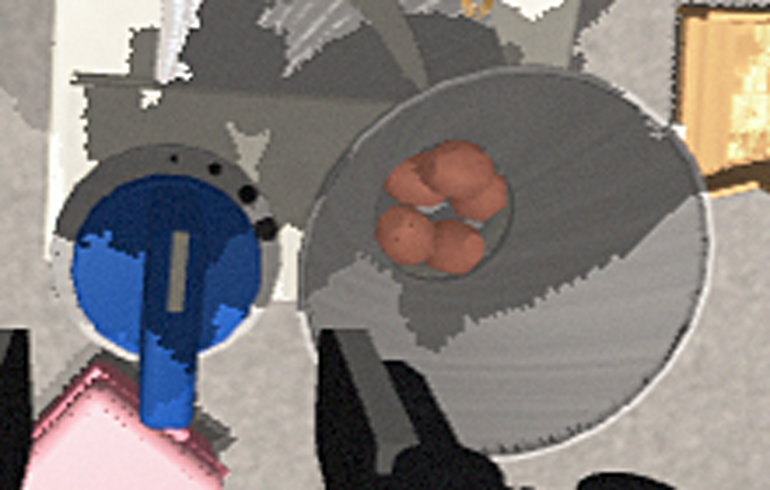

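```bash
python3 -m pendant '[45,1,1,-6,-0.024, 45,2,1,-10,0, 45,2,1,-12,0, 45,1,1,-12,0, 45,1,0,-10,0, 45,0,0,-6,0, 45,0,0,-3,0, 45,0,0,0,0]' 20
python3 - <<'E'
from h import *
np.set_printoptions(precision=3,suppress=True)
s=manip.read_state();p=s["ee_pos"];m=R.from_quat(s["tool_rot"]).as_matrix();print(p,m[:,1],m[:,2],s["wrist_force"],s["gripper_width"],s["time_s"],s["qpos"])
d=snapshot("scene");crop(d,200,110,200,150,4,"pics/s33.png")
d=snapshot("wrist");crop(d,220,140,200,150,4,"pics/w33.png");print(proj(d,p))
d=snapshot("side");crop(d,230,100,150,150,5,"pics/sd33.png")
E
```

```text
time_s: 26.85
ee_pos: [569.8, -127.6, 200.3]
tool_rot: [-0.183, 0.983, 0.018, -0.003]
wrist_force: [-0.0, 0.1, -1.2]
gripper_width: 44.8
[ 569.772 -127.619  200.287] [-0.36   0.932  0.037] [-0.013  0.035 -0.999] [-0.033  0.088 -1.235] 44.81482934148726 26.85 [-0.368  0.468  1.344  0.028  1.354 -2.314]
[319.928 230.466]
```

View pics/s33.png

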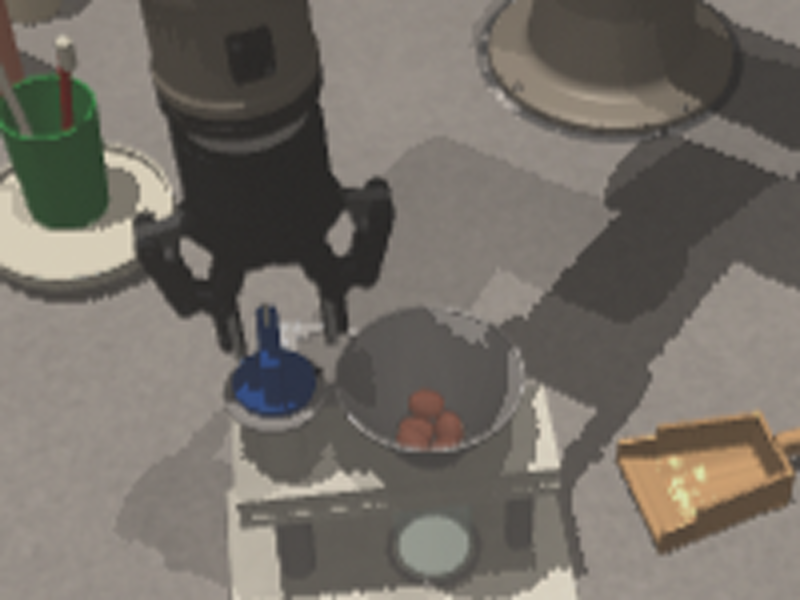

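View pics/w33.png

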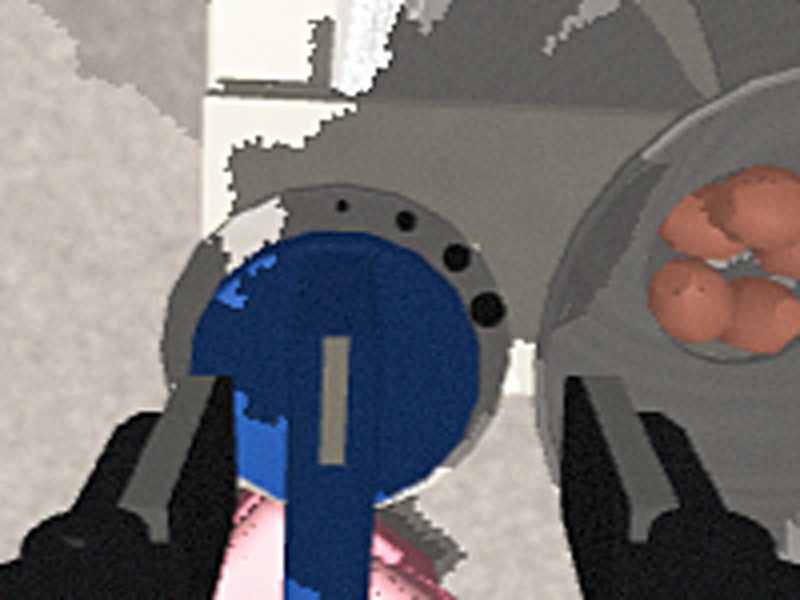

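View pics/sd33.png

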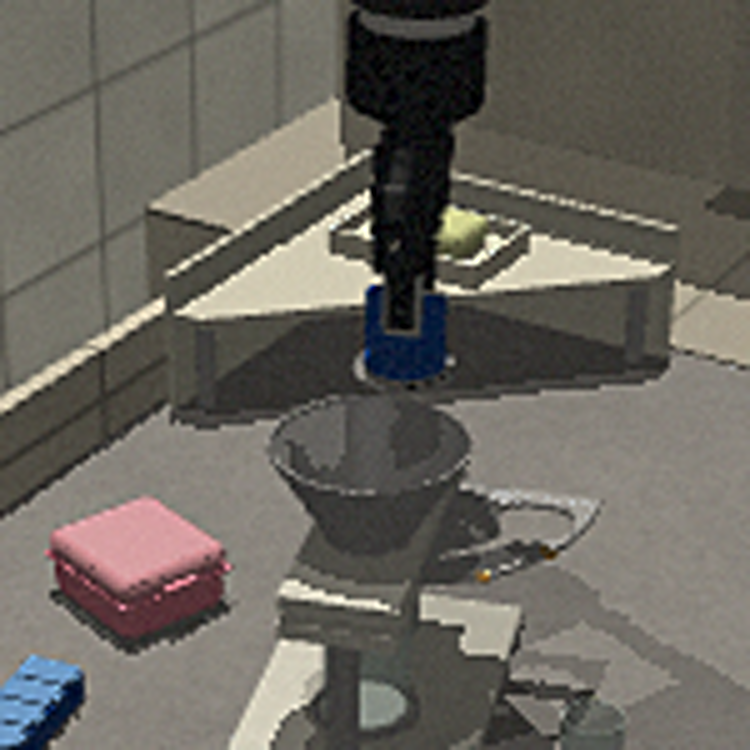

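```bash
python3 -m pendant '[45,0.8,-2,0,0, 45,1,-3,0,0, 45,0.8,-2.5,-1,0, 45,0.5,-1,-2,0, 45,0,0,-2,0, 45,0,0,-1,0, 45,0,0,0,0, 45,0,0,0,0]' 20
python3 - <<'E'
from h import *
np.set_printoptions(precision=3,suppress=True)
s=manip.read_state();p=s["ee_pos"];m=R.from_quat(s["tool_rot"]).as_matrix();print(p,m[:,1],m[:,2],s["wrist_force"],s["gripper_width"],s["time_s"])
d=snapshot("wrist");crop(d,220,140,200,150,4,"pics/w34.png")
d=snapshot("side");crop(d,270,130,80,80,8,"pics/sd34.png")
E
```

```text
time_s: 27.67
ee_pos: [574.8, -139.1, 196.8]
tool_rot: [-0.182, 0.983, 0.016, -0.001]
wrist_force: [-1.0, 0.1, 0.2]
gripper_width: 45.1
[ 574.769 -139.134  196.842] [-0.358  0.933  0.033] [-0.007  0.032 -0.999] [-1.02   0.103  0.229] 45.10014215438161 27.6667
```

View pics/w34.png

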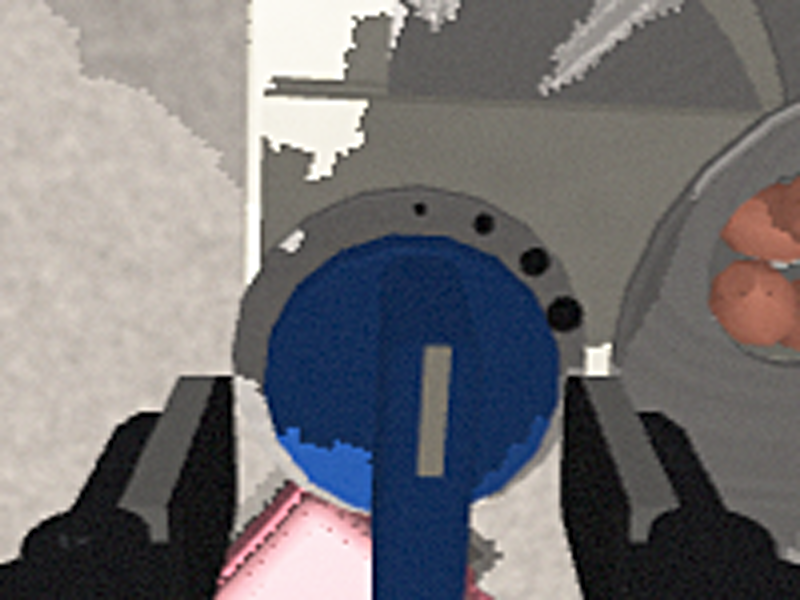

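View pics/sd34.png

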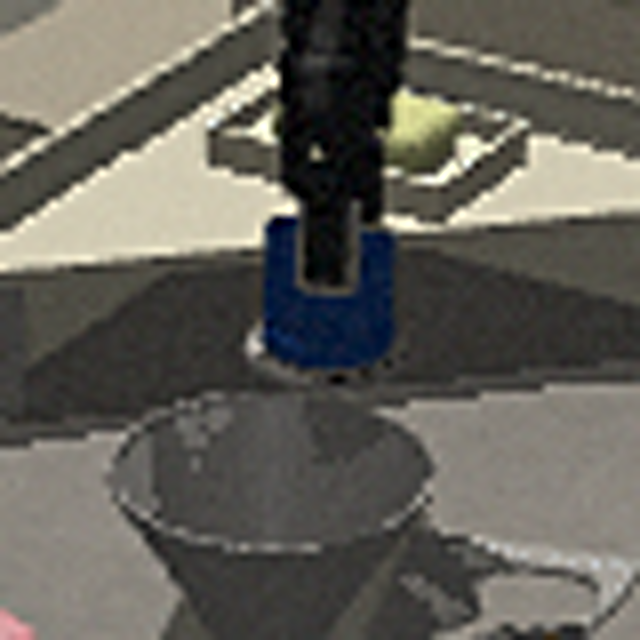

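```bash
python3 -m pendant '[40,-0.4,1,-3,0, 35,-0.3,0.5,-3,0, 30,0,0,-3,0, 25,0,0,-2,0, 20,0,0,-1,0, 8,0,0,0,0, 4,0,0,0,0, 4,0,0,0,0]' 80
python3 -m pendant '[4,0,0,0,0, 4,0,0,0,0, 4,0,0,0,0, 4,0,0,0,0, 4,0,0,0,0, 4,0,0,0,0, 4,0,0,0,0, 4,0,0,0,0]' 80
python3 - <<'E'
from h import *
np.set_printoptions(precision=3,suppress=True)
s=manip.read_state();p=s["ee_pos"];m=R.from_quat(s["tool_rot"]).as_matrix();print(p,m[:,1],m[:,2],s["wrist_force"],s["torque"],s["gripper_width"],s["time_s"])
d=snapshot("wrist");crop(d,220,140,200,150,4,"pics/w35.png")
d=snapshot("side");crop(d,270,130,80,80,8,"pics/sd35.png")
E
```

```text
time_s: 28.43
ee_pos: [573.3, -135.6, 183.9]
tool_rot: [-0.182, 0.983, 0.017, -0.001]
wrist_force: [-1.3, 1.8, -0.2]
gripper_width: 11.1
time_s: 29.1
ee_pos: [573.4, -135.6, 184.0]
tool_rot: [-0.181, 0.983, 0.017, -0.001]
wrist_force: [-0.9, 2.0, 0.3]
gripper_width: 11.1
[ 573.384 -135.622  183.952] [-0.356  0.934  0.034] [-0.008  0.033 -0.999] [-0.921  2.035  0.32 ] [-0.813 -0.273 -0.78 ] 11.100003873634925 29.1
```

View pics/w35.png

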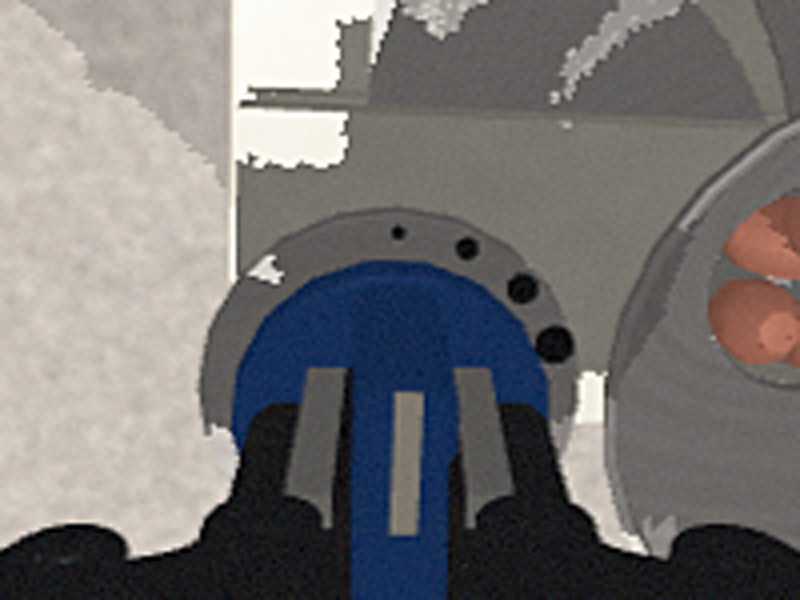

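View pics/sd35.png

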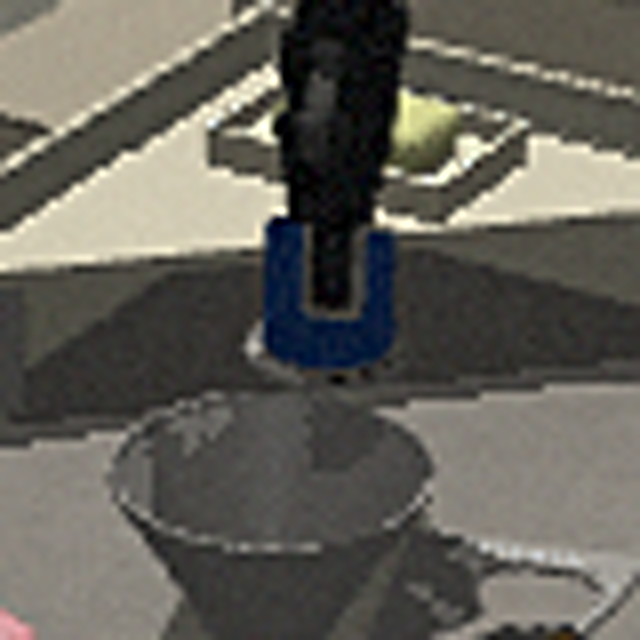

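```bash
python3 -m pendant '[4,0,0,0,-0.06, 4,0,0,0,-0.08, 4,0,0,0,-0.08, 4,0,0,0,-0.08, 4,0,0,0,-0.08, 4,0,0,0,-0.08, 4,0,0,0,-0.08, 4,0,0,0,-0.06]' 110
python3 - <<'E'
from h import *
np.set_printoptions(precision=3,suppress=True)
s=manip.read_state();p=s["ee_pos"];m=R.from_quat(s["tool_rot"]).as_matrix();print(p,m[:,1],m[:,2],np.arctan2(m[1,1],m[0,1])-np.arctan2(.934,-.356),s["wrist_force"],s["torque"],s["gripper_width"],s["time_s"],s["qpos"])
d=snapshot("wrist");crop(d,220,140,200,150,4,"pics/w36.png")
E
```

```text
time_s: 29.87
ee_pos: [574.3, -134.0, 184.0]
tool_rot: [0.123, 0.992, 0.015, 0.005]
wrist_force: [0.5, 3.1, -1.2]
gripper_width: 10.5
[ 574.318 -134.031  183.99 ] [0.243 0.97  0.031] [ 0.013  0.028 -1.   ] -0.609732527076289 [ 0.509  3.094 -1.221] [-1.012  0.088  0.15 ] 10.460271646220317 29.8667 [-0.377  0.474  1.379  0.032  1.286 -1.711]
```

View pics/w36.png

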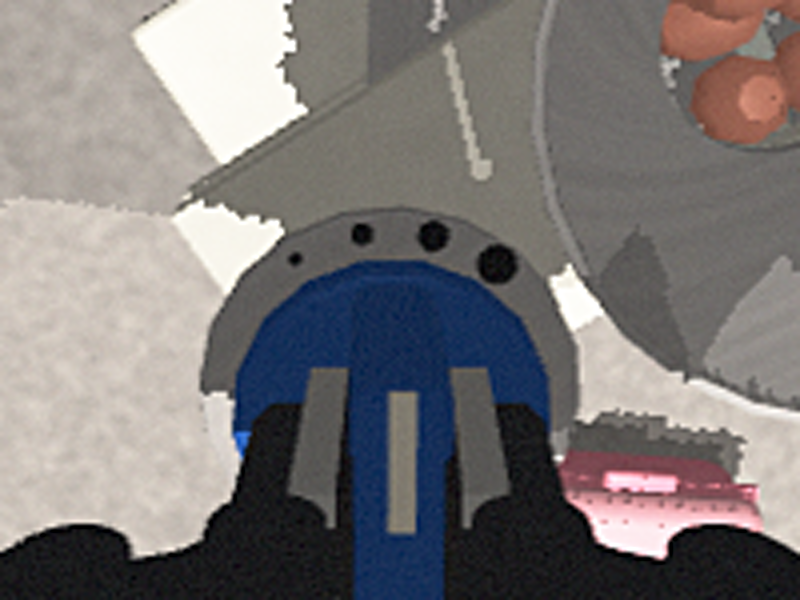

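```bash
python3 -m pendant '[4,0,0,0,-0.06, 4,0,0,0,-0.08, 4,0,0,0,-0.08, 4,0,0,0,-0.08, 4,0,0,0,-0.08, 4,0,0,0,-0.08, 4,0,0,0,-0.08, 4,0,0,0,-0.06]' 110
python3 - <<'E'
from h import *
np.set_printoptions(precision=3,suppress=True)
s=manip.read_state();p=s["ee_pos"];m=R.from_quat(s["tool_rot"]).as_matrix();print(p,m[:,1],m[:,2],np.arctan2(m[1,1],m[0,1])-np.arctan2(.934,-.356),s["wrist_force"],s["torque"],s["gripper_width"],s["time_s"],s["qpos"])
d=snapshot("wrist");crop(d,220,140,200,150,4,"pics/w37.png")
d=snapshot("scene");crop(d,200,130,160,120,5,"pics/s37.png")
E
```

```text
time_s: 30.58
ee_pos: [575.7, -133.0, 184.0]
tool_rot: [0.411, 0.911, 0.011, 0.009]
wrist_force: [0.4, 2.4, 4.1]
gripper_width: 10.4
[ 575.665 -133.028  184.01 ] [0.749 0.662 0.028] [ 0.025  0.013 -1.   ] -1.2117850873276625 [0.405 2.404 4.055] [-0.614  0.901  0.222] 10.401062414057556 30.5833 [-0.369  0.467  1.392  0.023  1.264 -1.099]
```

View pics/w37.png

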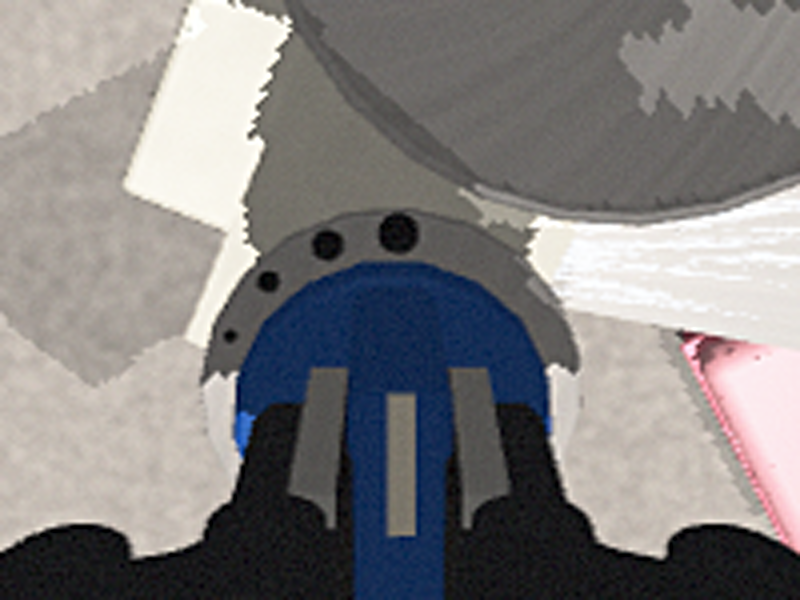

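View pics/s37.png

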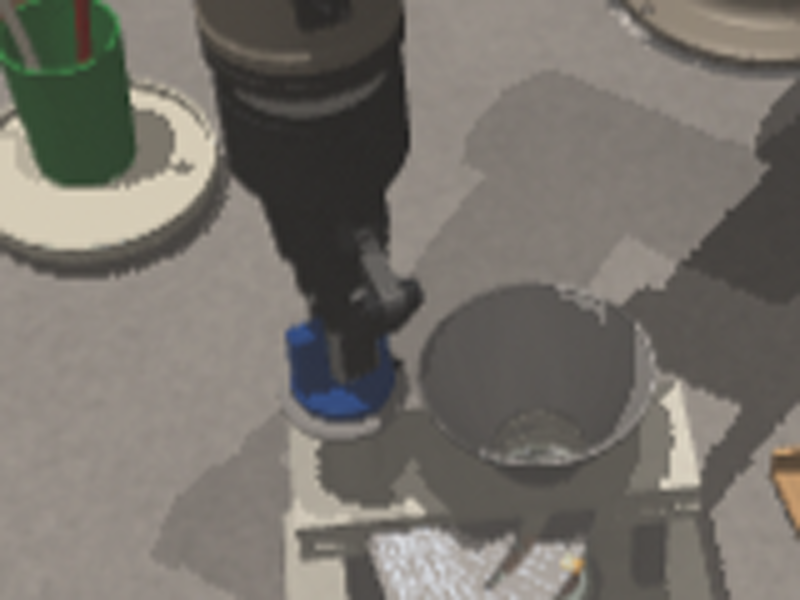

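```bash
python3 -m pendant '[4,0,0,0,-0.005, 4,0,0,0,0, 4,0,0,0,0, 4,0,0,0,0, 4,0,0,0,0, 4,0,0,0,0, 4,0,0,0,0, 4,0,0,0,0]' 110
python3 - <<'E'
from h import *
np.set_printoptions(precision=3,suppress=True)
s=manip.read_state();p=s["ee_pos"];m=R.from_quat(s["tool_rot"]).as_matrix();print(p,np.arctan2(m[1,1],m[0,1])-np.arctan2(.934,-.356),s["wrist_force"],s["torque"],s["gripper_width"],s["time_s"])
d=snapshot("side");crop(d,250,160,120,110,6,"pics/sd38.png")
d=snapshot("scene");cv2.imwrite("pics/sc38.png",d["frame"])
crop(d,240,180,120,110,6,"pics/s38.png")
E
```

```text
time_s: 31.35
ee_pos: [575.6, -133.0, 184.0]
tool_rot: [0.407, 0.913, 0.011, 0.008]
wrist_force: [2.9, 1.7, 1.2]
gripper_width: 10.1
[ 575.606 -133.045  184.027] -1.2018917301191683 [2.893 1.714 1.18 ] [-0.497  0.672  0.158] 10.146247210581192 31.35
```

View pics/sd38.png

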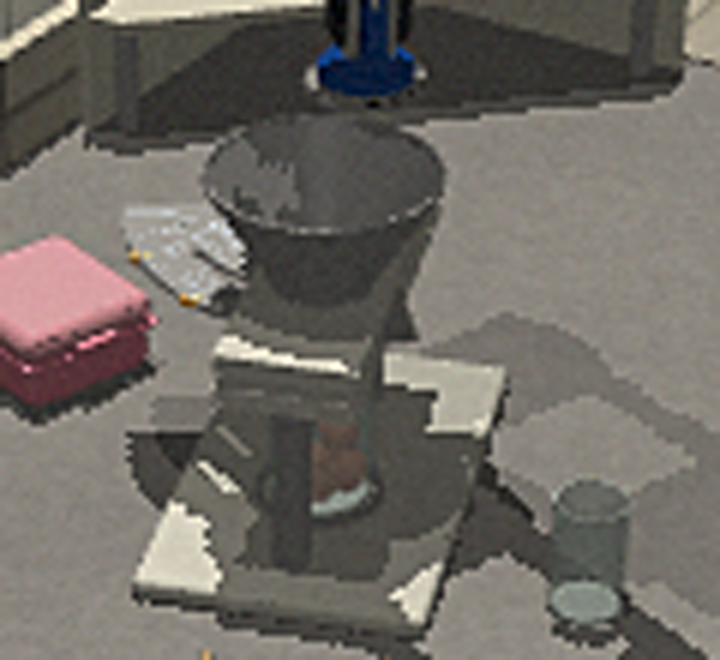

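View pics/s38.png

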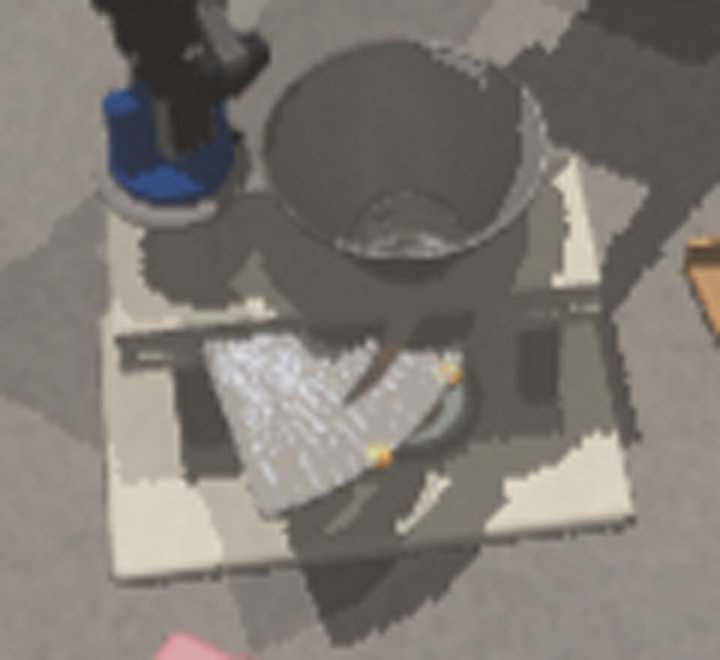

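View pics/sc38.png

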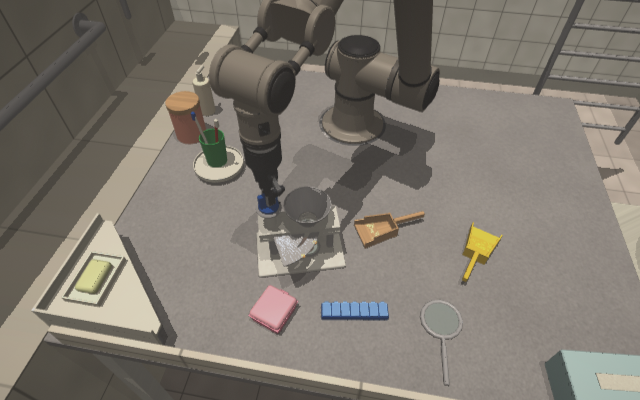

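```bash
python3 -m pendant '[4,0,0,0,-0.01, 4,0,0,0,-0.01, 4,0,0,0,-0.01, 4,0,0,0,0, 4,0,0,0,-0.005, 4,0,0,0,0, 4,0,0,0,-0.005, 4,0,0,0,0]' 110
python3 - <<'E'
from h import *
np.set_printoptions(precision=3,suppress=True)
s=manip.read_state();p=s["ee_pos"];m=R.from_quat(s["tool_rot"]).as_matrix();print(p,np.arctan2(m[1,1],m[0,1])-np.arctan2(.934,-.356),s["wrist_force"],s["torque"],s["gripper_width"],s["time_s"])
d=snapshot("wrist");cv2.imwrite("pics/w39.png",d["frame"])
d=snapshot("side");crop(d,280,220,50,40,14,"pics/sd39.png")
E
```

```text
time_s: 32.12
ee_pos: [575.7, -133.0, 184.0]
tool_rot: [0.427, 0.904, 0.011, 0.009]
wrist_force: [2.1, 0.9, 1.4]
gripper_width: 10.3
[ 575.726 -132.99   184.031] -1.2462202999535155 [2.137 0.899 1.407] [-0.519  0.678  0.205] 10.328747071969449 32.1167
```

View pics/w39.png

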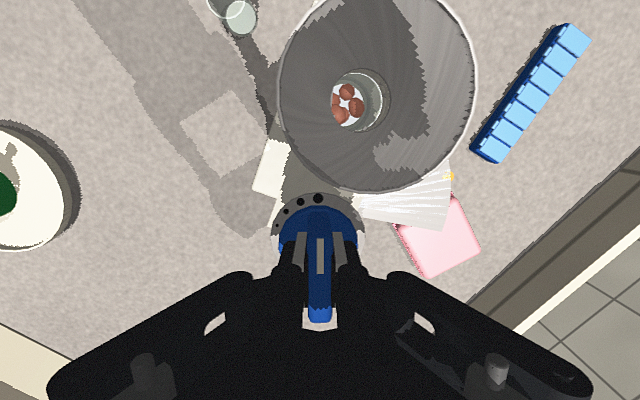

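View pics/sd39.png

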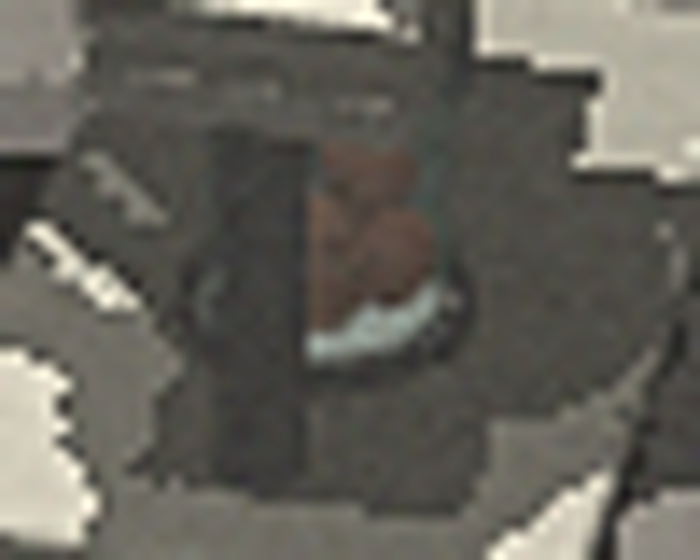

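```bash
python3 -m pendant '[4,0,0,0,0.01, 4,0,0,0,0.005, 4,0,0,0,0, 4,0,0,0,0, 4,0,0,0,0, 4,0,0,0,0, 4,0,0,0,0, 4,0,0,0,0]' 110
python3 - <<'E'
from h import *
np.set_printoptions(precision=3,suppress=True)
s=manip.read_state();p=s["ee_pos"];m=R.from_quat(s["tool_rot"]).as_matrix();print(p,np.arctan2(m[1,1],m[0,1])-np.arctan2(.934,-.356),s["wrist_force"],s["torque"],s["gripper_width"],s["time_s"])
d=snapshot("wrist");crop(d,310,60,90,80,8,"pics/w40.png")
E
```

```text
time_s: 32.88
ee_pos: [575.7, -133.0, 184.0]
tool_rot: [0.419, 0.908, 0.011, 0.009]
wrist_force: [2.8, 2.1, 1.2]
gripper_width: 10.3
[ 575.666 -132.988  184.001] -1.2289768217627062 [2.825 2.15  1.203] [-0.467  0.703  0.17 ] 10.28848654611602 32.8833
```

View pics/w40.png

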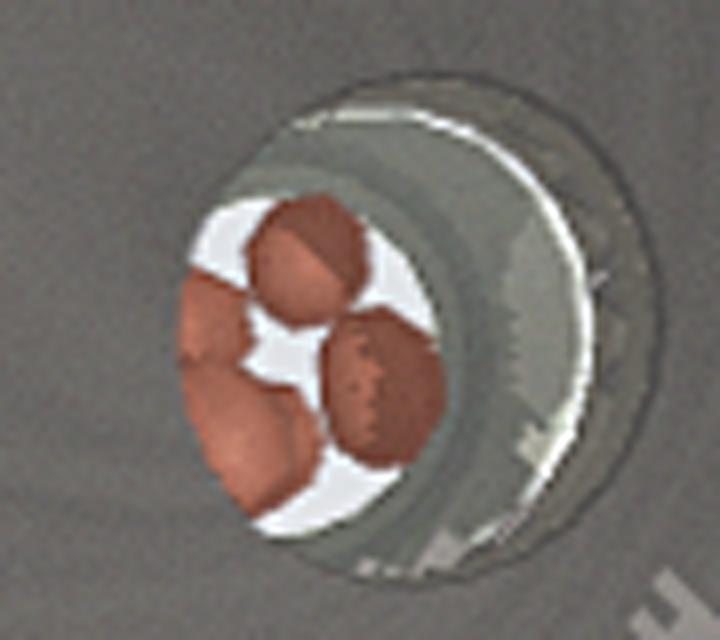

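```bash
python3 -c "
from plant import manip
print(manip.job_done())"
```

```text
the job is handed in; nothing more can be done
None
```

I tipped all five salt lumps into the funnel, laid the empty scoop flat near where it started and let go of it. Then I turned the dial clockwise to the third click, and handed the job in at about 33 s while still holding it there with a 110 N grip.

**Tipping the scoop:** the moves cannot tilt the tool. I opened the grip to about 12 mm and raised the handle with the bowl over the funnel, so the scoop pivoted nose-down between the pads.

**Last checks:**
- **Dial:** the wrist had turned 1.23 rad since the grasp, which is just past the third click (1.20) and short of the stop (1.28). This assumes the dial stood at 0 when I gripped it and did not slip in the pads. The pointer lined up with the largest dot at 1.21 rad.
- **Lumps:** before I opened the gate, the wrist view showed all five in the funnel. Afterwards no lumps were left in the funnel. Through the open gate I could see four lumps clearly in the jar, with a fifth partly hidden behind one of them.
- **Other things:** the jar looked to be in its place and nothing else had visibly moved. While carrying the scoop I brushed the funnel rim lightly once. The arm had sunk about 20 mm below the height I meant to keep, so I lifted it clear.

**Disagreements:**
- **Fingertip height:** the real fingertips sat about 25 mm higher than the stated TCP. My first grasp closed above the handle, and I corrected for this from the pictures.
- **Cameras:** the scene and side views disagreed by about 10 mm on the funnel's position. I placed the scoop by the scene view and found the dial with the wrist camera.

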